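# Fit the guide plate on the stack-drilling jig

## Robot

A 6-joint arm with a two-finger parallel gripper is mounted at the origin on the work surface. World frame = base frame: x ahead of the robot, y to its left, z up, the work surface at z = 0. Lengths are in m, angles in rad, forces in N, time in s.
With the tool pointing down it reaches from about 0.35 to 0.85 m from the base axis. Payload 8.1 kg.
Tool frame: the origin (TCP) lies midway between the tips of the shut fingers; the grasp point (between the pads) lies 19 mm behind it; z points along the fingers, y is the direction in which the jaws open and shut (so a half turn about z gives the same grasp; the last joint's range is limited). The gripper opens to 93 mm and grips with 3 to 60 N. Pads are 15 mm wide; open, the fingers measure 128 mm over their backs; the gripper's body (75 mm by 188 mm) begins 65 mm behind the grasp point.
Start: joints at [1.251, 0.13, 1.488, -0, 1.523, -0.085], TCP at [0.14, 0.584, 0.219] pointing down, gripper open.
Joint ranges: [-2.96, 2.96], [-0.89, 2.26], [0.02, 2.5], [-1.34, 4.48], [0, 2.73], [-2.66, 2.66]. Speed limits (rad/s): [2.39, 2.39, 2.79, 3.14, 3.14, 3.14].

## Interface

Orientations are given as a rotation vector (axis times angle).
In Python, from plant import robot, optics, ticket gives the robot as it stands.
- The arm moves only by the tool send_rows, never from a script. Its argument "targets" is a list of rows, each a list of 3 entries, a list of its own where there are three numbers: the opening, from -1 (shut) to 1 (fully open), then the shift along the tool's x, y, z in mm, then the turn about the tool's z in rad. A call has 1 to 12 rows; each row shifts and turns the commanded pose from where the row before left it, along the tool's axes as they then stand; what a row does not reach is not made up. A row lasts 1/10 s, in which the tool goes at most 50 mm and 8.59 degrees, less where a joint would pass 70% of its speed; a pose out of reach is approached as far as the arm can. A call with a gripper value outside its range is refused whole. The fingers move at their own pace and stop on an object; "newtons" is the grip in N (left out, the last holds). Time passes only in rows, so rows that do not move let the fingers close. It gives the time, the measured TCP pose, the force and the opening at its end, in the units of the state.
- robot.read_state(): the state, without advancing time (a new reading comes with each control period).
- optics.read_camera(name): name is "side" or "top"; returns a dict with "color" (384x512x3 uint8, red, green, blue), "K" (3x3 intrinsics, pixels), "k1" (the pictures are not rectified: a ray, as slopes to the right and down, at radius r is drawn at 1 + k1 r^2 times it, then the intrinsics apply), "position" and "orientation" of the camera in the world. Camera axes: x right, y up, looking along -z (the intrinsics and any distortion apply to the point x, -y, -z); pixel columns grow to the right and rows downward; lengths in m; the calibration is good to about 2 mm. A picture is of the moment at which its call begins. There is no depth.
- ticket.close_job(): hands the job in, once; it reports no verdict.
Trained networks look in the newest picture that a camera, given by its name, has taken for a name from the list of things; names that differ only in an ending like _2 or _b are one class to them, and where a whole thing is asked for, a point or a joint stands for the part that bears it (a point fixed in the world has none). Each returns a list of dicts, best first, with "confidence" (0 to 1); they miss things now and then, are a little off and sometimes report something else, mostly with a low value. They report only what shows in the picture. A call takes as long as a camera call.
- optics.cut_out(camera, name): "region" (384x512 bool, what is visible of it) and "point" ([column, row] in pixels, amid what is visible of it).
The state is a dict: "t": time; "q": joint angles; "dq": joint speeds; "joint_torque": joint torques, N m; "tool_pos": TCP position; "orientation": TCP orientation; "force": force on the tool from outside, world axes, zero at the start; "wrist_torque": the same for the moment, N m; "opening": finger opening in m.
Only numpy, scipy, OpenCV 4.12 (cv2) and the standard library are available. Lean on these libraries where they do the work, as an engineer would, in place of code of your own. Each camera call takes 0.05 s, during which the arm holds its last target.

## Task

Fit the loose aluminium guide plate on the drilling jig: lower it by its handle, brass bush over the tall post and plain hole over the short pin, keeping it level so it does not bind, until its tongue comes to rest on the spring latch. Then press that end of the plate gently down until the latch snaps over the tongue and the plate lies home on the end blocks. Use a light hand throughout - no dropping and no forcing - take your hand away at the end, and leave the other things on the bench alone.

Things in the scene. Friction and masses are not known exactly. Their poses are not given: they have to be found in the camera images.
- jig: Stack-drilling jig fixed to the bench: dark steel base 120 x 282 x 12 mm, two blue-green end blocks (flat tops 45 mm above the bench), a stack of wooden blanks between them (top 41 mm). Origin on the bench surface midway between the tall post (at y +95 mm) and the short pin (at y -95 mm); y along the jig, z up; latch at the -y end. Two sprung brass lifting pins rise 5 mm from the -y block.
- post_tip (a point): Tip of the tall vertical steel post, 165 mm above the bench (120 mm above the block top). The post is 16 mm in diameter, its top 14 mm tapered to a 6 mm flat.
- pin_tip (a point): Tip of the short vertical steel pin, 90 mm above the bench (45 mm above the block top). The pin is 12 mm in diameter, its top 10 mm tapered to a 5 mm flat.
- latch (a joint): Spring latch: bevelled steel bolt with a red knob in a grey housing at the jig's -y end; metres, 0 = out (closed), 0.009 = pushed back. The plate's tongue lands on its bevel about 12 mm above home; pressing that end down (12 to 18 N by hand) pushes the bolt back 5 mm and squeezes the lifting pins; 1 mm from home the bolt snaps out over the tongue. Let go earlier and it springs up.
- latch_nose (a point): Tip of the latch bolt's nose at its underside, 50 mm above the bench; when closed it overhangs the tongue of a seated plate by 5 mm. The housing is 36 mm wide and 65 mm high.
- guide_plate: Loose aluminium guide plate, 90 x 232 x 10 mm, about 0.75 kg (varies), lying flat on the bench. Origin on its underside midway between bush and plain hole, y along its length, z up. Brass bush at its +y end; plain hole and a steel tongue (32 mm wide, 4 mm thick, out to y -120 mm) at its -y end; black bar handle in the middle; four steel drill bushings 3 mm proud beside it.
- plate_grip (a point): Centre of the plate's black bar handle, where to grasp it: 43 mm above the plate's underside. The bar is 14 mm wide (plate's x), 18 mm high, 84 mm long (along y), with 24 mm of free room under it except at the feet at its ends; it lies in the middle of the plate.
- plate_bush (a point): Centre of the brass bush's bore at the plate's underside (plate y +95 mm). The bore is 18 mm in diameter and 30 mm long: through the plate and 20 mm above it; the bush is 34 mm in diameter outside. Tilted more than about 3 degrees it binds on the post.
- plate_pinhole (a point): Centre of the plain hole at the plate's underside (plate y -95 mm), 14.5 mm in diameter, through the 10 mm plate. The bare plate top between this hole and the handle's end (plate y -87 to -42 mm) is the spot to press with closed fingers after letting go of the handle; pushed at the handle alone the plate cocks and needs far more force.
- pen_pot: Black pen pot, 72 mm in diameter, 90 mm tall with pens to 140 mm; origin at its underside. Leave alone.
- oil_can: White and green can, 54 mm in diameter, 125 mm tall; origin at its underside. Leave alone.
- bit_block: Orange block of drill bits, 60 x 110 x 30 mm, bits to 77 mm; origin at its underside. Leave alone.

How it is judged:
By the outcome, as a careful person would: the job done as asked, in the order asked, and still so for the second after the job is handed in, with the robot touching nothing.
It also fails if it takes over 72 s, if anything falls off the work surface, if the arm or the gripper's body presses on something with over 40 N, if the wrist force passes 120 N, or if a joint passes its speed limit or range.

## Working session

There is one attempt and no reset: what is moved stays moved. The work goes in short steps, Python scripts to look and compute and a tool call to move; the robot and the scene stay as the last step left them, time stands still between calls to the robot, and variables do not carry over. Pictures are saved under pics/ and viewed, and the job is handed in when it is done.

Besides the shell and the picture viewer there is one more tool, called after "Emit:" as name(argument=value, ...) on one line, values as JSON. send_rows: Moves the arm, as the interface text tells. Its arguments: {"type":"object","properties":{"targets":{"type":"array","items":{"type":"array"}},"newtons":{"type":"number"}},"required":["targets"]}

```bash
ls; mkdir -p pics; python3 - <<'E'
from plant import robot, optics
import cv2
s=robot.read_state()
for k,v in s.items(): print(k,v)
for c in ("side","top"):
    d=optics.read_camera(c)
    cv2.imwrite(f"pics/{c}0.png",d["color"][:,:,::-1])
    print(c,d["K"],d["k1"],d["position"],d["orientation"])
E
```

```text
pics
t 0.0
q [ 1.25059601e+00  1.31161055e-01  1.48927838e+00  3.94422700e-06
  1.52295093e+00 -8.54105030e-02]
dq [ 0.00079446  0.00100925  0.00039283 -0.00029867  0.00090255  0.00067681]
joint_torque [-8.24915478e-04 -5.59835923e+01 -4.91763854e+01  7.69017823e-02
  3.45958758e-02 -1.41671530e-04]
tool_pos [0.13939122 0.5830147  0.21758798]
orientation [-3.67917725e-01 -3.11960480e+00  2.76439779e-03]
force [-0.02274916 -0.56203283  0.30225112]
wrist_torque [-0.0430624  -0.03367715  0.01407139]
opening 0.09306478298761561
side [[399.05815737   0.         254.74156322]
 [  0.         399.05815737 185.95583704]
 [  0.           0.           1.        ]] -0.10611851475426398 [ 0.37900368 -0.64282956  0.94803232] [ 0.70090058 -0.10681856 -0.34929804]
top [[358.78640878   0.         261.76920652]
 [  0.         358.78640878 195.20404594]
 [  0.           0.           1.        ]] -0.037240978100398545 [ 0.50346036 -0.00298871  1.33024557] [ 0.08237402 -0.05173506 -1.55655941]
```

View pics/side0.png

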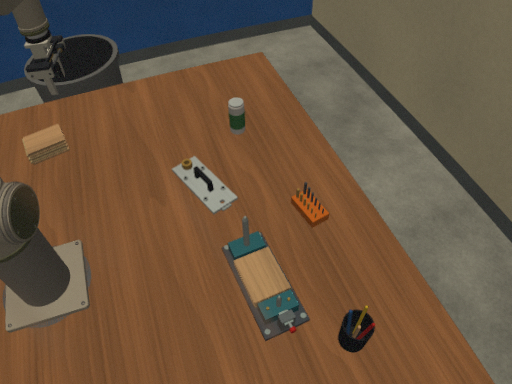

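View pics/top0.png

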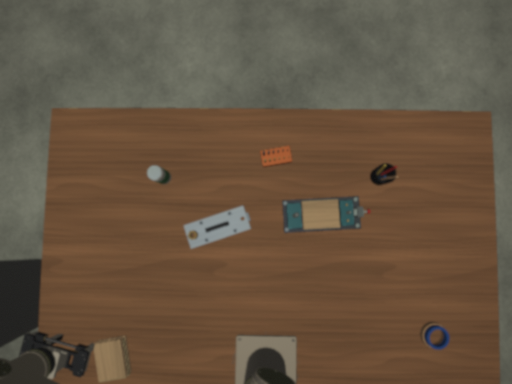

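```bash
python3 - <<'E'
from plant import robot, optics
import numpy as np
for c in ("side","top"):
    for n in "jig post_tip pin_tip latch_nose guide_plate plate_grip plate_bush plate_pinhole latch".split():
        r=optics.cut_out(c,n)
        for o in r[:2]:
            ys,xs=np.nonzero(o["region"]); print(c,n,round(o["confidence"],2),np.round(o["point"],1),len(xs),(xs.min(),xs.max(),ys.min(),ys.max()) if len(xs) else None)
E
```

```text
side jig 0.76 [263.4 284.2] 4965 (np.int64(221), np.int64(307), np.int64(217), np.int64(340))
side jig 0.68 [208.1 183.7] 1724 (np.int64(172), np.int64(236), np.int64(157), np.int64(212))
side post_tip 0.72 [264.9 285.4] 4957 (np.int64(222), np.int64(308), np.int64(217), np.int64(339))
side pin_tip 0.66 [261.  285.6] 5002 (np.int64(223), np.int64(308), np.int64(216), np.int64(340))
side guide_plate 0.85 [206.1 184.9] 1678 (np.int64(174), np.int64(235), np.int64(158), np.int64(211))
side plate_grip 0.72 [204.9 185.8] 1726 (np.int64(173), np.int64(236), np.int64(158), np.int64(212))
side plate_grip 0.32 [263.2 283.2] 4822 (np.int64(223), np.int64(307), np.int64(218), np.int64(339))
side plate_bush 0.79 [203. 185.] 1725 (np.int64(173), np.int64(236), np.int64(157), np.int64(212))
side plate_bush 0.64 [265.3 283.8] 4983 (np.int64(222), np.int64(308), np.int64(217), np.int64(339))
side plate_pinhole 0.69 [206.8 185.6] 1764 (np.int64(172), np.int64(236), np.int64(157), np.int64(212))
side latch 0.61 [290.9 326.6] 73 (np.int64(281), np.int64(296), np.int64(310), np.int64(332))
top jig 0.75 
[... 265 characters left out ...]
t64(232))
top latch_nose 0.48 [364.3 213.2] 50 (np.int64(353), np.int64(370), np.int64(209), np.int64(215))
top guide_plate 0.58 [216.6 227.4] 1619 (np.int64(184), np.int64(249), np.int64(206), np.int64(247))
top plate_grip 0.81 [217.8 225.6] 1635 (np.int64(183), np.int64(249), np.int64(206), np.int64(248))
top plate_bush 0.82 [217.  227.5] 1547 (np.int64(183), np.int64(249), np.int64(207), np.int64(247))
top plate_bush 0.7 [272.8 158.2] 520 (np.int64(260), np.int64(291), np.int64(146), np.int64(167))
top plate_pinhole 0.6 [216.5 227.8] 1645 (np.int64(184), np.int64(249), np.int64(206), np.int64(247))
top latch 0.5 [355.1 210.9] 34 (np.int64(354), np.int64(370), np.int64(209), np.int64(215))
```

```bash
cat > h.py <<'E'
import numpy as np, cv2
from scipy.spatial.transform import Rotation as R
from plant import robot, optics
def cam(c): return optics.read_camera(c)
def proj(d,P):
    P=np.atleast_2d(P); p=R.from_rotvec(d["orientation"]).inv().apply(P-np.array(d["position"]))
    s=np.c_[p[:,0]/-p[:,2],-p[:,1]/-p[:,2]]; r2=(s**2).sum(1,keepdims=True); s=s*(1+d["k1"]*r2)
    K=np.array(d["K"]); return np.c_[s[:,0]*K[0,0]+K[0,2],s[:,1]*K[1,1]+K[1,2]]
def unproj(d,uv,z):
    K=np.array(d["K"]);t=np.array([(uv[0]-K[0,2])/K[0,0],(uv[1]-K[1,2])/K[1,1]]);s=t.copy()
    for _ in range(20): s=t/(1+d["k1"]*(s@s))
    v=R.from_rotvec(d["orientation"]).apply([s[0],-s[1],-1]); o=np.array(d["position"]); return o+v*(z-o[2])/v[2]
def crop(d,x0,x1,y0,y1,f,name,pts=None):
    im=cv2.resize(np.ascontiguousarray(d["color"][y0:y1,x0:x1,::-1]),None,fx=f,fy=f,interpolation=cv2.INTER_CUBIC)
    if pts is not None:
        for u,v in pts: cv2.drawMarker(im,(int((u+.5-x0)*f),int((v+.5-y0)*f)),(255,0,255),cv2.MARKER_CROSS,8,1)
    else:
        for u in range(x0-x0%-10,x1,10): cv2.putText(im,str(u),(int((u+.5-x0)*f),8),0,.3,(0,255,255)); cv2.line(im,(int((u+.5-x0)*f),10),(int((u+.5-x0)*f),16),(0,255,255))
        for v in range(y0-y0%-10,y1,10): cv2.putText(im,str(v),(0,int((v+.5-y0)*f)),0,.3,(0,255,255)); cv2.line(im,(22,int((v+.5-y0)*f)),(28,int((v+.5-y0)*f)),(0,255,255))
    cv2.imwrite("pics/"+name,im)
def world(pose,P):
    x,y,a=pose; P=np.atleast_2d(np.array(P,float))*1e-3; c,s=np.cos(a),np.sin(a)
    return np.c_[x+c*P[:,0]-s*P[:,1],y+s*P[:,0]+c*P[:,1],P[:,2]]
E
python3 - <<'E'
from h import *
s=cam("side");t=cam("top")
crop(s,215,315,210,340,6,"j_s.png") if 0 else crop(s,215,315,210,345,4.4,"j_s.png")
crop(s,165,245,150,217,9,"p_s.png")
crop(t,275,375,190,240,8,"j_t.png")
crop(t,178,256,200,254,10,"p_t.png")
E
```

```text
(no output)
```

View pics/j_s.png

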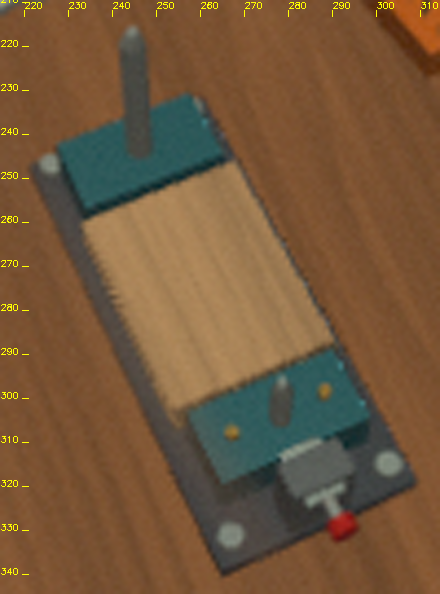

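View pics/p_s.png

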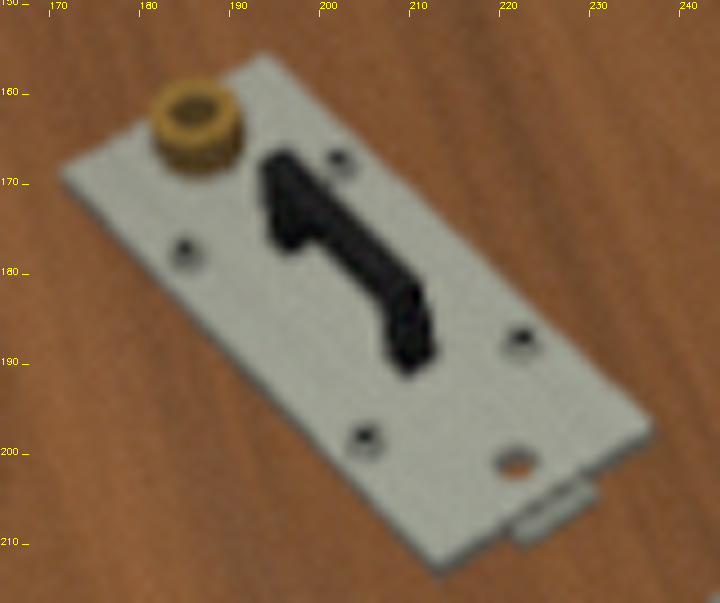

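View pics/j_t.png

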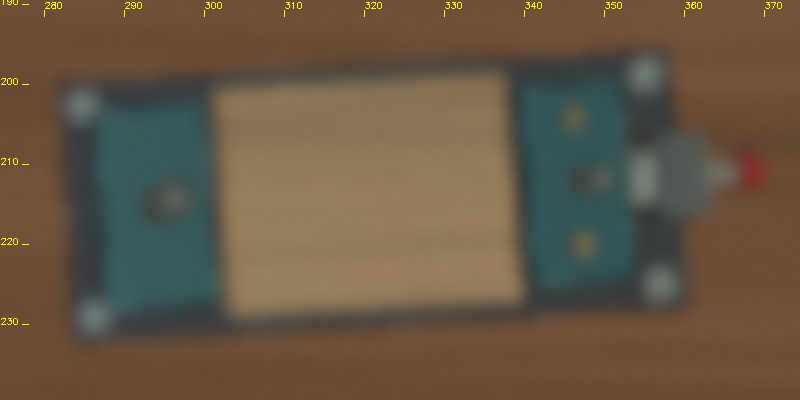

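View pics/p_t.png

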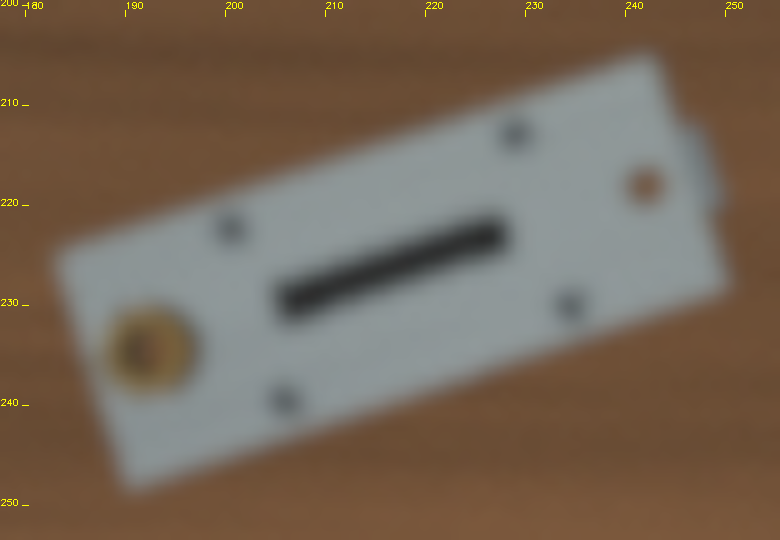

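```bash
cat > fit.py <<'E'
from h import *
from scipy.optimize import least_squares
s=cam("side");t=cam("top")
def fit(obs,x0,off):
    def f(p,full=False):
        r=[]
        for d,P,uv in obs:
            P=np.array(P,float); 
            if off is not None and abs(P[0])>40: P[1]+=p[3]*1000
            r.append(proj(d,world(p[:3],P))[0]-uv)
        return np.array(r) if full else np.ravel(r)
    o=least_squares(f,x0,x_scale=.01,loss="soft_l1"); return o.x,f(o.x,True)
J=[(s,(0,95,165),(244.4,216.3)),(s,(0,95,45),(246,243.8)),(s,(0,-95,90),(278.6,295.6)),(s,(0,-95,45),(278.4,305)),
(t,(0,95,165),(296.4,214.5)),(t,(0,-95,90),(349.8,212)),
(t,(60,141,12),(282.3,200.8)),(t,(60,-141,12),(357.4,195.1)),(t,(-60,-141,12),(360.5,227.6)),(t,(-60,141,12),(284.2,231.8)),(s,(-60,-141,6),(265,339.3)),(s,(60,-141,10),(308.8,319.7))]
Pl=[(s,(-45,116,10),(171.7,168.4)),(s,(45,116,10),(193.9,155.3)),(s,(45,-116,10),(237,196.2)),(s,(-45,-116,10),(213,212.6)),(s,(0,95,30),(185.9,161.7)),(s,(0,-95,10),(221.9,200.7)),
(t,(0,95,30),(192.3,234.3)),(t,(0,-95,10),(241.8,218.1)),(t,(45,116,10),(183,224.5)),(t,(45,-116,10),(242.9,204.7)),(t,(-45,-116,10),(250.5,228.3)),(t,(-45,116,10),(190.2,248.5)),
(t,(0,42,52),(205.5,229.8)),(t,(0,-42,52),(227.8,222.7))]
def go(name,obs,x0):
    for lab,sel in (("both",[1,1]),("side",[1,0]),("top",[0,1])):
        o=[q for q in obs if (q[0] is s and sel[0]) or (q[0] is t and sel[1])]
        x,r=fit(o,x0+[0],1); print(name,lab,np.round(x,4)); 
        if lab=="both": print(np.round(r,1).tolist())
    return x
if __name__=="__main__":
    go("jig",J,[.45,-.2,0]); go("plate",Pl,[.4,.15,.2])
E
python3 fit.py
```

```text
jig both [ 0.5472 -0.1892  0.0692 -0.0064]
[[0.2, -0.0], [0.4, -0.9], [0.3, 0.2], [-0.1, -1.1], [0.6, 0.4], [0.5, 0.4], [-0.4, -0.3], [1.0, 1.0], [0.5, 1.2], [-0.3, 1.4], [0.0, 0.2], [0.9, -1.5]]
jig side [ 0.5462 -0.1902  0.0672 -0.0062]
jig top [ 0.5495 -0.1874  0.078  -0.0075]
plate both [0.4986 0.183  0.3351 0.0048]
[[-0.0, -0.5], [0.7, -0.3], [0.5, -0.0], [0.4, -0.9], [0.8, -0.3], [0.5, -0.1], [0.1, 0.6], [0.7, 0.4], [0.3, 0.8], [0.0, 0.8], [0.0, 0.4], [0.4, 0.2], [-0.3, 0.6], [-0.3, 0.2]]
plate side [0.4965 0.1828 0.338  0.0036]
plate top [0.5004 0.1832 0.3331 0.0051]
```

```bash
cat >> h.py <<'E'
def plan(target,yaw=None):
    """yaw: world angle of tool y axis (mod pi). prints tool-frame shift mm before turn, and turn about tool z"""
    st=robot.read_state(); Rm=R.from_rotvec(st["orientation"]); M=Rm.as_matrix()
    p=np.array(st["tool_pos"]); ty=np.arctan2(M[1,1],M[0,1]); print("t",round(st["t"],2),"tcp",np.round(p,4),"tool y yaw",round(ty,4),"toolz",np.round(M[:,2],4),"open",round(st["opening"],4),"F",np.round(st["force"],1),"q6",round(st["q"][5],3))
    d=np.array(target)-p; print("shift tool mm",np.round(1e3*M.T@d,1),"world",np.round(1e3*d,1))
    if yaw is not None:
        e=(yaw-ty+np.pi/2)%np.pi-np.pi/2; print("turn about tool z", round(-e,4), "(other",round(-e+np.pi*np.sign(e),3),")")
E
python3 - <<'E'
from h import *
plan([.4986,.183,.15],.3351)
E
```

```text
t 1.2 tcp [0.1396 0.5835 0.2186] tool y yaw 1.336 toolz [ 0. -0. -1.] open 0.0933 F [-0.7  0.1 -0.1] q6 -0.085
shift tool mm [-442.4 -306.    68.7] world [ 359.  -400.5  -68.6]
turn about tool z 1.0009 (other -2.141 )
```

Emit:
send_rows(targets=[[1,[0,0,0],0.143],[1,[0,0,0],0.143],[1,[0,0,0],0.143],[1,[0,0,0],0.143],[1,[0,0,0],0.143],[1,[0,0,0],0.143],[1,[0,0,0],0.143],[1,[-33,14,0],0],[1,[-33,14,0],0],[1,[-33,14,0],0],[1,[-33,14,0],0],[1,[-33,14,0],0]], newtons=30)

```text
t: 2.4
tool_pos: [0.2607, 0.4496, 0.2187]
orientation: [1.82, 2.561, 0.0]
force: [0.3, -0.4, -0.6]
opening: 0.0931
```

Emit:
send_rows(targets=[[1,[-33,14,0],0],[1,[-33,14,0],0],[1,[-33,14,0],0],[1,[-33,14,0],0],[1,[-33,14,0],0],[1,[-33,14,5],0],[1,[-33,14,10],0],[1,[-33,14,10],0],[1,[-33,14,10],0],[1,[-20,10,10],0],[1,[0,0,10],0],[1,[0,0,0],0]])

```text
t: 3.6
tool_pos: [0.4914, 0.1957, 0.1618]
orientation: [-1.82, -2.558, 0.004]
force: [-0.3, 0.5, -1.9]
opening: 0.0927
```

```bash
python3 - <<'E'
from h import *
plan([.4986,.183,.024],.3351)
s=cam("side");t=cam("top")
crop(s,165,245,130,217,7,"g1s.png");crop(t,178,256,200,254,10,"g1t.png")
E
```

```text
t 3.6 tcp [0.4914 0.1957 0.1618] tool y yaw 0.3337 toolz [-3.2e-03 -5.0e-04 -1.0e+00] open 0.0927 F [-0.3  0.5 -1.9] q6 -0.052
shift tool mm [-14.4   3.1 137.8] world [   7.2  -12.7 -137.8]
turn about tool z -0.0014 (other 3.14 )
```

Emit:
send_rows(targets=[[1,[-5,1,10],0],[1,[-5,1,10],0],[1,[-4,1,10],0],[1,[0,0,10],0],[1,[0,0,10],0],[1,[0,0,8],0],[1,[0,0,6],0],[1,[0,0,0],0],[1,[0,0,0],0]])

```text
t: 4.6
tool_pos: [0.5001, 0.1839, 0.0997]
orientation: [1.82, 2.561, 0.0]
force: [0.2, -0.4, -0.3]
opening: 0.0933
```

```bash
python3 - <<'E'
from h import *
plan([.4986,.183,.024],.3351)
s=cam("side");t=cam("top")
crop(s,150,250,120,217,6,"g2s.png");crop(t,178,256,190,254,9,"g2t.png")
st=robot.read_state();M=R.from_rotvec(st["orientation"]).as_matrix();p=np.array(st["tool_pos"])
for k in (-.0465,.0465):
  for d in(s,t): print(k,proj(d,p+M[:,1]*k))
E
```

```text
t 4.6 tcp [0.5001 0.1839 0.0997] tool y yaw 0.3351 toolz [ 1.e-04  0.e+00 -1.e+00] open 0.0933 F [ 0.2 -0.4 -0.3] q6 -0.079
shift tool mm [-0.4 -1.7 75.7] world [ -1.5  -0.9 -75.7]
turn about tool z -0.0 (other 3.142 )
-0.0465 [[188.15812063 169.59534169]]
-0.0465 [[218.17615377 239.06207334]]
0.0465 [[213.97569754 154.69818674]]
0.0465 [[209.91442131 213.23216875]]
```

View pics/g2s.png

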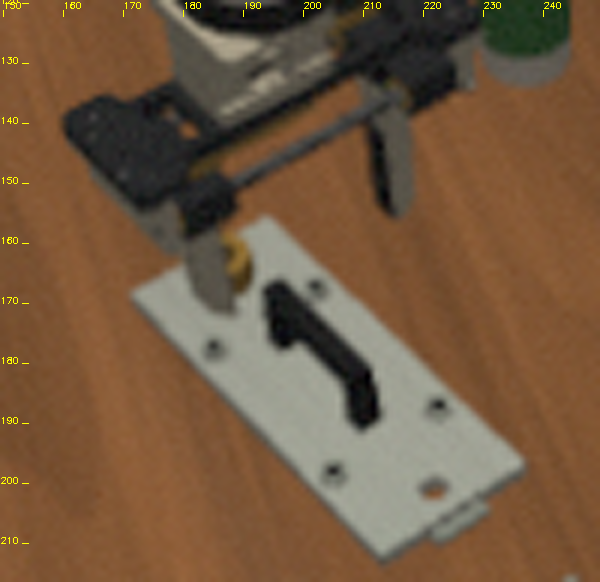

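View pics/g2t.png

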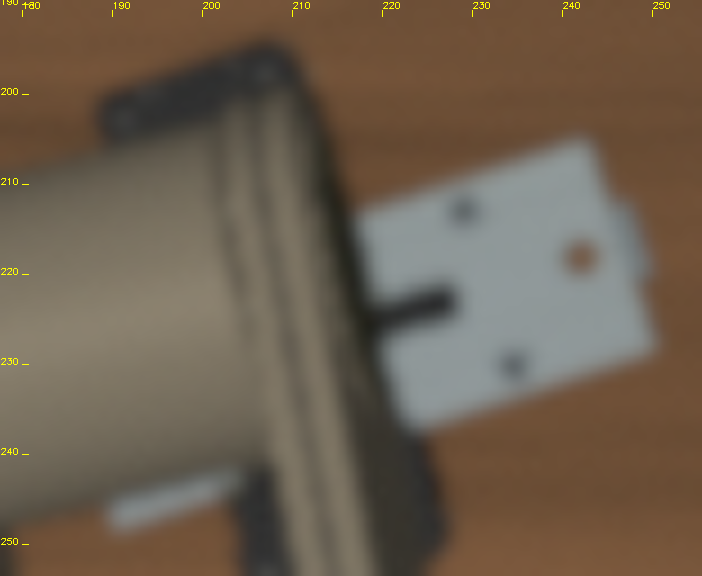

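Emit:
send_rows(targets=[[1,[5,-1.5,10],0],[1,[5,0,10],0],[1,[0,0,10],0],[1,[0,0,10],0],[1,[0,0,10],0],[1,[0,0,10],0],[1,[0,0,8],0],[1,[0,0,7],0],[1,[0,0,0],0],[1,[0,0,0],0]])

```text
t: 5.7
tool_pos: [0.4954, 0.1928, 0.0247]
orientation: [-1.82, -2.561, 0.0]
force: [0.8, 0.3, 0.7]
opening: 0.0928
```

Emit:
send_rows(targets=[[-1,[0,0,0],0],[-1,[0,0,0],0],[-1,[0,0,0],0],[-1,[0,0,0],0],[-1,[0,0,0],0],[-1,[0,0,0],0],[-1,[0,0,0],0],[-1,[0,0,0],0],[-1,[0,0,0],0],[-1,[0,0,0],0]], newtons=45)

```text
t: 6.7
tool_pos: [0.4953, 0.1928, 0.0246]
orientation: [-1.82, -2.561, -0.0]
force: [-0.1, 0.3, -0.2]
opening: 0.0176
```

```bash
python3 - <<'E'
from h import *
plan([.4986,.183,.024],.3351)
s=robot.read_state();print(s["wrist_torque"])
E
```

```text
t 6.7 tcp [0.4953 0.1928 0.0246] tool y yaw 0.335 toolz [ 0.e+00  1.e-04 -1.e+00] open 0.0176 F [-0.1  0.3 -0.2] q6 -0.06
shift tool mm [-10.3  -0.1   0.6] world [ 3.3 -9.8 -0.6]
turn about tool z -0.0001 (other 3.141 )
[-0.04434573  0.03172161  0.02043929]
```

Emit:
send_rows(targets=[[-1,[0,0,0],0],[-1,[0,0,0],0],[-1,[0,0,0],0],[-1,[0,0,0],0]])

```text
t: 7.1
tool_pos: [0.4952, 0.1928, 0.0246]
orientation: [-1.82, -2.561, 0.0]
force: [-0.7, -0.5, 0.7]
opening: 0.0135
```

Emit:
send_rows(targets=[[-1,[0,0,-2],0],[-1,[0,0,-4],0],[-1,[0,0,-6],0],[-1,[0,0,-8],0],[-1,[0,0,-8],0],[-1,[0,0,-6],0],[-1,[0,0,-4],0],[-1,[0,0,-2],0],[-1,[0,0,0],0],[-1,[0,0,0],0]])

```text
t: 8.1
tool_pos: [0.4951, 0.1927, 0.0644]
orientation: [-1.82, -2.56, 0.001]
force: [-0.8, 0.8, -6.7]
opening: 0.0138
```

```bash
python3 - <<'E'
from h import *
plan([.4986,.183,.024],.3351)
s=robot.read_state();w=s["wrist_torque"];print(w, R.from_rotvec(s["orientation"]).inv().apply(w))
s=cam("side");t=cam("top")
crop(s,150,250,120,217,6,"g3s.png");crop(t,178,256,190,254,9,"g3t.png")
E
```

```text
t 8.1 tcp [0.4951 0.1927 0.0644] tool y yaw 0.335 toolz [-4.e-04 -1.e-04 -1.e+00] open 0.0138 F [-0.8  0.8 -6.7] q6 -0.06
shift tool mm [-10.4   0.1  40.4] world [  3.5  -9.7 -40.4]
turn about tool z -0.0001 (other 3.141 )
[-0.08133487  0.05865329  0.03174404] [ 0.08213468 -0.05754431 -0.03171435]
```

View pics/g3s.png

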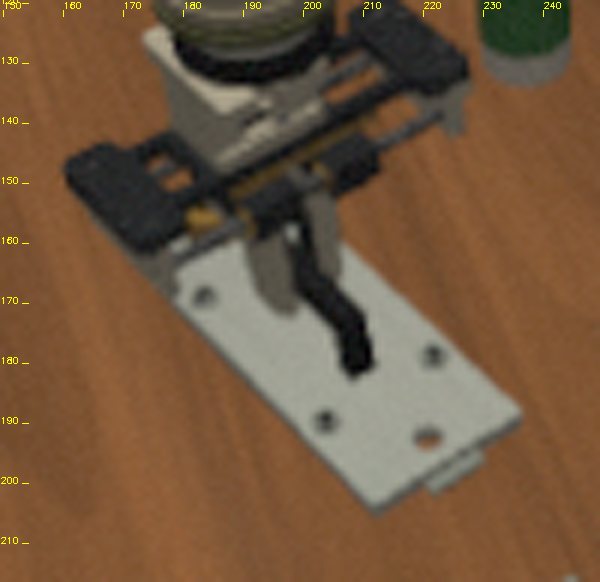

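Emit:
send_rows(targets=[[-1,[0,0,-6],0],[-1,[0,0,-12],0],[-1,[0,0,-16],0],[-1,[0,0,-18],0],[-1,[0,0,-18],0],[-1,[0,0,-18],0],[-1,[0,0,-18],0],[-1,[0,0,-16],0],[-1,[0,0,-14],0],[-1,[0,0,-9],0],[-1,[0,0,-5],0],[-1,[0,0,0],0]])

```text
t: 9.4
tool_pos: [0.4956, 0.1929, 0.2152]
orientation: [1.82, 2.56, 0.001]
force: [0.3, -0.2, -6.9]
opening: 0.0135
```

Emit:
send_rows(targets=[[-1,[-5,-1,0],0],[-1,[-10,-2,0],0],[-1,[-15,-3,0],0],[-1,[-18,-3.6,0],0],[-1,[-18,-3.6,0],0],[-1,[-18,-3.6,0],0],[-1,[-18,-3.6,0],0],[-1,[-18,-3.6,0],0],[-1,[-18,-3.6,0],0],[-1,[-18,-3.6,0],0],[-1,[-18,-3.6,0],0],[-1,[-18,-3.6,0],0]])

```text
t: 10.6
tool_pos: [0.5218, -0.0033, 0.2142]
orientation: [-1.821, -2.559, 0.001]
force: [0.8, 0.0, -6.4]
opening: 0.0132
```

Emit:
send_rows(targets=[[-1,[-18,-3.6,0],0],[-1,[-18,-3.6,0],0],[-1,[-18,-3.6,0],0],[-1,[-18,-3.6,0],0],[-1,[-18,-3.6,0],0],[-1,[-18,-3.6,0],0],[-1,[-18,-3.6,0],0],[-1,[-16,-3.3,0],0],[-1,[-13,-2.6,0],0],[-1,[-10,-2,0],0],[-1,[-6,-1.2,0],0],[-1,[0,0,0],0]])

```text
t: 11.8
tool_pos: [0.546, -0.1745, 0.2145]
orientation: [-1.821, -2.56, 0.0]
force: [0.6, -0.1, -6.8]
opening: 0.0137
```

Emit:
send_rows(targets=[[-1,[0,0,0],0.03],[-1,[0,0,0],0.04],[-1,[0,0,0],0.045],[-1,[0,0,0],0.05],[-1,[0,0,0],0.046],[-1,[0,0,0],0.035],[-1,[0,0,0],0.02],[-1,[0,0,0],0],[-1,[0,0,0],0]])

```text
t: 12.7
tool_pos: [0.546, -0.1736, 0.2147]
orientation: [-2.142, -2.298, -0.0]
force: [0.4, 1.1, -7.1]
opening: 0.0137
```

```bash
python3 - <<'E'
from h import *
plan([.5465,-.1788,.2146],.0692)
s=robot.read_state();w=s["wrist_torque"];print(R.from_rotvec(s["orientation"]).inv().apply(w))
s=cam("side");t=cam("top")
crop(s,200,320,180,345,3.6*1,"h1s.png");crop(t,255,385,175,245,6,"h1t.png")
E
```

```text
t 12.7 tcp [ 0.546  -0.1736  0.2147] tool y yaw 0.0702 toolz [-0.e+00  1.e-04 -1.e+00] open 0.0137 F [ 0.4  1.1 -7.1] q6 -0.468
shift tool mm [-5.2  0.1  0.1] world [ 0.5 -5.2 -0.1]
turn about tool z 0.001 (other -3.141 )
[ 0.11551634 -0.07790983 -0.01974188]
```

View pics/h1s.png

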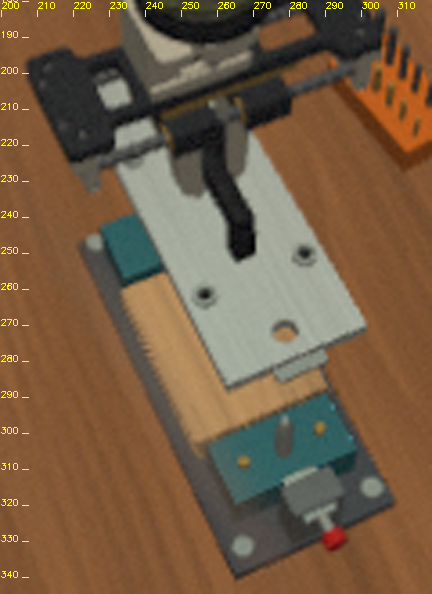

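View pics/h1t.png

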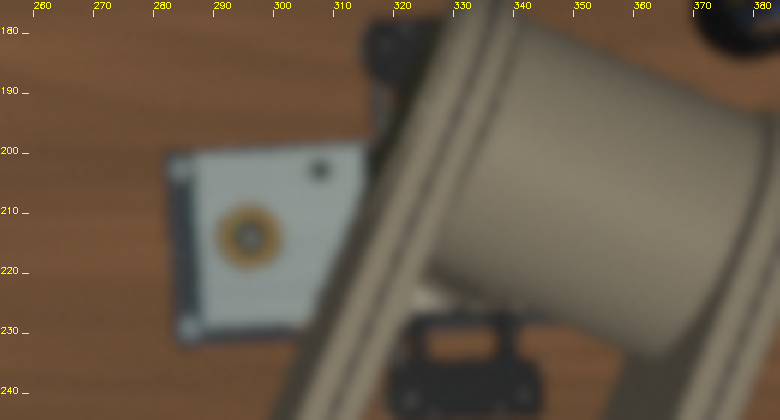

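```bash
python3 - <<'E'
from h import *
s=cam("side");t=cam("top")
crop(s,225,310,225,295,9,"h2s.png");crop(t,278,320,195,235,14,"h2t.png")
E
```

```text
(no output)
```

View pics/h2s.png

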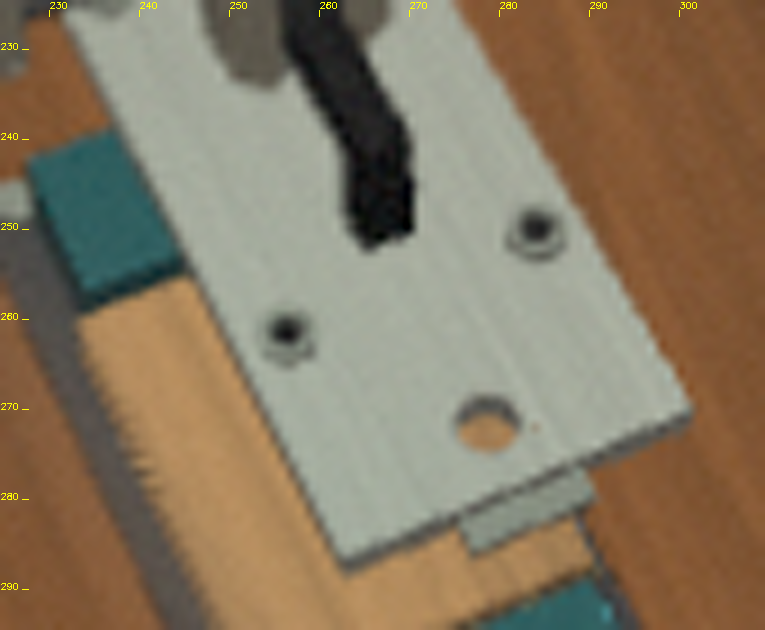

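View pics/h2t.png

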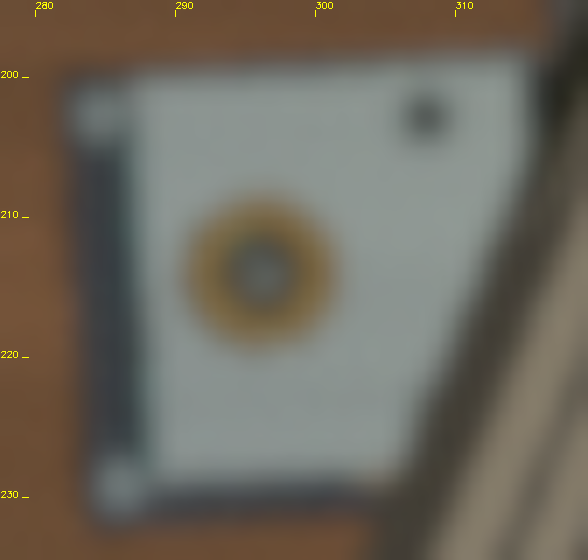

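```bash
cat > fit2.py <<'E'
from h import *
from scipy.optimize import least_squares
s=cam("side");t=cam("top")
OFF=4.0
def fitp(obs,z,x0=(.547,-.185,.07),tilt=False):
    def f(p):
        r=[]
        for d,P,uv in obs:
            P=np.array(P,float).copy(); P[2]+=z+(p[3]*P[1] if tilt else 0)
            r.append(proj(d,world(p[:3],P))[0]-uv)
        return np.ravel(r)
    o=least_squares(f,list(x0)+([0] if tilt else []),x_scale=.01); return o.x,np.round(o.fun.reshape(-1,2),1).tolist()
E
python3 - <<'E'
from fit2 import *
z=190.
side=[(s,(0,-95,10),(278.6,271.6)),(s,(-45,-112,10),(262.8,286.7)),(s,(45,-112,10),(301.2,270.1))]
top=[(t,(0,95,30),(296.1,213.9))]
for tl in (False,True):print(fitp(side+top,z,tilt=tl))
Jp=[(s,(0,95,165),(244.4,216.3)),(s,(0,-95,90),(278.6,295.6)),(t,(0,95,165),(296.3,214.2)),(t,(0,-95,90),(349.8,212))]
print(fitp(Jp,0.))
print(fitp(Jp[1:3],0.))
# direct: bush vs post in top picture
b=unproj(t,(296.1,213.9),.220);p=unproj(t,(296.2,214.2),.165);print("bush",b,"post",p,"d",(p-b)*1e3)
b=unproj(s,(278.6,271.6),.200);p=unproj(s,(278.6,295.6),.090);print("hole",b,"pin",p,"d",(p-b)*1e3)
plan([.546,-.178,.2])
E
```

```text
(array([ 0.54666762, -0.18426343,  0.05588481]), [[0.0, -0.1], [-0.4, -0.3], [0.3, -0.0], [0.6, 0.2]])
(array([ 0.54736546, -0.18152639,  0.06343751,  0.06382576]), [[0.1, -0.1], [-0.1, -0.0], [0.1, 0.1], [-0.1, 0.1]])
(array([ 0.5475926 , -0.18810815,  0.0675849 ]), [[0.3, -0.4], [0.2, -0.2], [0.3, 0.5], [0.1, 0.4]])
(array([ 0.54813962, -0.18791939,  0.05545709]), [[-0.1, -0.2], [0.2, -0.0]])
bush [ 0.54188558 -0.08745628  0.22      ] post [ 0.54282155 -0.09197044  0.165     ] d [  0.93596729  -4.51416198 -55.        ]
hole [ 0.55175245 -0.27938872  0.2       ] pin [ 0.55339827 -0.28321127  0.09      ] d [   1.64581326   -3.82254426 -110.        ]
t 13.0 tcp [ 0.546  -0.1739  0.2146] tool y yaw 0.0692 toolz [-0.  0. -1.] open 0.0136 F [-0.1  0.  -6. ] q6 -0.467
shift tool mm [-4.  -0.3 14.6] world [  0.   -4.1 -14.6]
```

```bash
python3 - <<'E'
from h import *
s=cam("side");t=cam("top")
g=np.array([.4953,.1928,.0246]);gy=.335
for nm,pl,d,names in (("side",(.4965,.1828,.338),s,{"hole":(0,-95,10),"c-":(-45,-112,10),"c+":(45,-112,10)}),("top",(.5004,.1832,.3331),t,{"bush":(0,95,30)})):
    for (h,hy,lab) in ((np.array([.4951,.1927,.0644]),.335,"lift"),(np.array([.5460,-.1738,.2146]),.0697,"hover")):
        for n,P in names.items():
            w=world(pl,P)[0]-g; w=R.from_euler("z",hy-gy).apply(w)+h
            print(nm,lab,n,np.round(proj(d,w)[0],1), "if 0.03 droop of -y:",np.round(proj(d,w+[0,0,.03*(P[1]-10)*1e-3])[0],1))
E
```

```text
side lift hole [220.6 192.4] if 0.03 droop of -y: [220.7 193. ]
side lift c- [211.6 203.8] if 0.03 droop of -y: [211.7 204.6]
side lift c+ [236.3 188. ] if 0.03 droop of -y: [236.4 188.8]
side hover hole [278.3 271.3] if 0.03 droop of -y: [278.3 272. ]
side hover c- [262.3 286.4] if 0.03 droop of -y: [262.3 287.3]
side hover c+ [301.1 269.6] if 0.03 droop of -y: [301.  270.4]
top lift bush [189.9 234.7] if 0.03 droop of -y: [189.8 234.7]
top hover bush [296.8 213.9] if 0.03 droop of -y: [296.9 213.9]
```

Emit:
send_rows(targets=[[-1,[-1.4,0.3,0],0],[-1,[-1.5,0.3,0],0],[-1,[-1.4,0.3,0],0],[-1,[0,0,4],0],[-1,[0,0,5],0],[-1,[0,0,5],0],[-1,[0,0,4],0],[-1,[0,0,0],0],[-1,[0,0,0],0]])

```text
t: 14.0
tool_pos: [0.5471, -0.1781, 0.1965]
orientation: [-2.143, -2.297, 0.0]
force: [0.7, -0.7, -6.2]
opening: 0.0138
```

```bash
python3 - <<'E'
from h import *
plan([.546,-.178,.2])
s=cam("side");t=cam("top")
crop(s,225,310,235,305,9,"h3s.png");crop(t,278,320,195,235,14,"h3t.png")
E
```

```text
t 14.0 tcp [ 0.5471 -0.1781  0.1965] tool y yaw 0.0691 toolz [-4.e-04  2.e-04 -1.e+00] open 0.0138 F [ 0.7 -0.7 -6.2] q6 -0.473
shift tool mm [ 0.1 -1.1 -3.5] world [-1.1  0.1  3.5]
```

View pics/h3s.png

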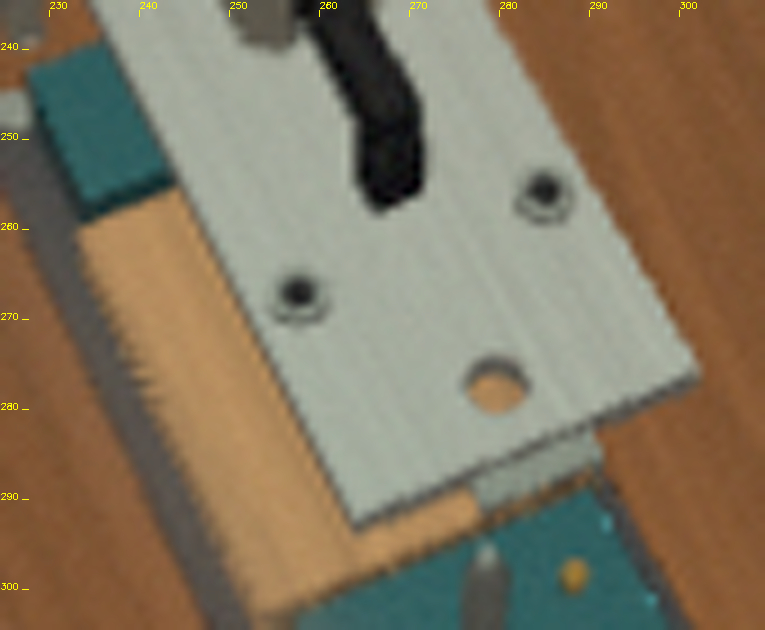

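View pics/h3t.png

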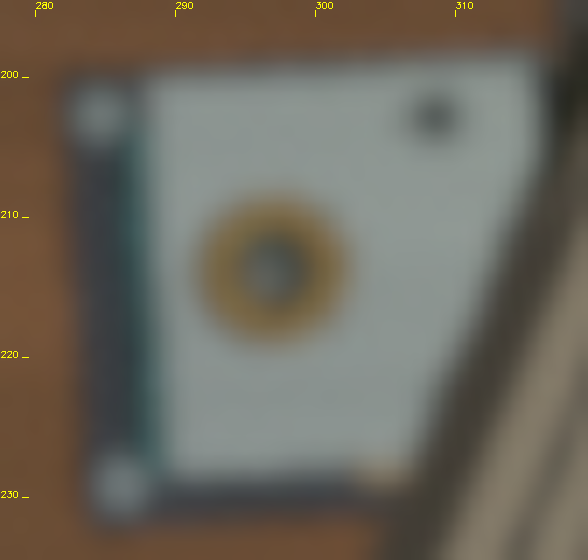

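```bash
python3 - <<'E'
from h import *
s=cam("side");t=cam("top")
b=unproj(t,(297.0,213.9),.202);p=unproj(t,(296.3,214.1),.165);print("d bush->post",(p-b)*1e3)
b=unproj(s,(279.6,277.3),.182);p=unproj(s,(278.6,295.6),.090);print("d hole->pin",(p-b)*1e3)
# dark hub: bore bottom/top segmentation
w=t["color"][205:223,288:306].astype(int); print((w[:,:,0]-w[:,:,2])[:, :].tolist().__str__()[:0])
m=np.zeros((384,512)); sub=(w[:,:,0]-w[:,:,2])
for r in sub: print(' '.join(f"{v:4d}" for v in r))
E
```

```text
d bush->post [  0.60455919  -0.64494145 -37.        ]
d hole->pin [  0.70547731   0.69901306 -92.        ]

 -16   -9   -6   -6   -6   -6   -6   -5   -5   -5   -5   -5   -5   -5   -5   -4   -4   -4
 -17   -9   -7   -6   -6   -6   -6   -6   -5   -5   -5   -5   -5   -6   -5   -5   -4   -4
 -16   -9   -7   -6   -6   -5   -5   -3   -2   -1   -1   -3   -4   -5   -6   -5   -4   -5
 -16  -10   -7   -6   -6   -4   -1    4    8   10    9    5    1   -3   -5   -5   -4   -4
 -18  -11   -7   -6   -4    0    9   20   28   31   29   23   12    4   -2   -4   -5   -4
 -19  -10   -8   -4    1   12   27   39   44   46   45   42   33   17    3   -3   -4   -5
 -20  -11   -6   -2    8   28   44   46   39   35   37   45   46   34   15    2   -4   -4
 -19  -11   -6    1   17   40   48   36   19   11   16   31   47   44   25    7   -3   -4
 -18  -10   -4    4   23   45   46   26    9    2    3   19   41   48   31    9   -2   -4
 -19  -11   -5    3   23   45   44   24    8    2    3   17   39   47   31   10   -2   -5
 -19  -11   -6    2   20   42   47   32   15    8   11   24   44   45   27    7   -2   -5
 -20  -12   -7   -1   13   37   49   44   32   26   28   40   46   37   17    3   -3   -5
 -20  -14   -8   -4    5   22   39   48   45   43   43   45   40   25    8   -1   -5   -4
 -19  -14   -8   -5   -3    7   19   32   38   39   38   32   22   10    0   -4   -5   -5
 -20  -14   -8   -6   -6   -3    3   10   16   18   17   13    6    0   -4   -5   -5   -5
 -21  -14   -9   -7   -6   -5   -4   -2    0    1    0    0   -2   -5   -5   -5   -5   -5
 -22  -16  -10   -7   -7   -6   -6   -6   -5   -5   -5   -6   -5   -5   -5   -5   -5   -5
 -23  -17  -10   -7   -6   -6   -6   -6   -6   -5   -6   -5   -5   -5   -5   -6   -6   -5
```

Emit:
send_rows(targets=[[-1,[0,0.6,0],0],[-1,[0,0,2],0],[-1,[0,0,3],0],[-1,[0,0,3],0],[-1,[0,0,3],0],[-1,[0,0,3],0],[-1,[0,0,2],0],[-1,[0,0,0],0],[-1,[0,0,0],0]])

```text
t: 15.1
tool_pos: [0.5478, -0.1781, 0.1806]
orientation: [-2.143, -2.297, 0.0]
force: [0.6, 0.6, -6.2]
opening: 0.0134
```

```bash
python3 - <<'E'
from h import *
plan([.546,-.178,.2]);print(robot.read_state()["wrist_torque"])
E
```

```text
t 15.1 tcp [ 0.5478 -0.1781  0.1806] tool y yaw 0.069 toolz [-1.e-04  0.e+00 -1.e+00] open 0.0134 F [ 0.6  0.6 -6.2] q6 -0.472
shift tool mm [  0.2  -1.8 -19.4] world [-1.8  0.1 19.4]
[-0.08055131  0.05838547  0.02411496]
```

Emit:
send_rows(targets=[[-1,[0,0,2],0],[-1,[0,0,2],0],[-1,[0,0,2],0],[-1,[0,0,2],0],[-1,[0,0,2],0],[-1,[0,0,0],0]])

```text
t: 15.7
tool_pos: [0.5476, -0.1783, 0.1702]
orientation: [-2.143, -2.296, 0.001]
force: [0.2, -2.6, -6.9]
opening: 0.0137
```

```bash
python3 - <<'E'
from h import *
plan([.546,-.178,.2]);print(robot.read_state()["wrist_torque"])
E
```

```text
t 15.7 tcp [ 0.5476 -0.1783  0.1702] tool y yaw 0.0689 toolz [-5.e-04 -2.e-04 -1.e+00] open 0.0137 F [ 0.2 -2.6 -6.9] q6 -0.472
shift tool mm [  0.4  -1.5 -29.8] world [-1.6  0.3 29.8]
[-0.54150809  0.10622117  0.02792022]
```

Emit:
send_rows(targets=[[-1,[-0.4,0,0],0],[-1,[0,0,0],0],[-1,[0,0,0],0]])

```text
t: 16.0
tool_pos: [0.5478, -0.1785, 0.1706]
orientation: [-2.143, -2.297, 0.0]
force: [-0.6, -1.1, -5.5]
opening: 0.0138
```

```bash
python3 - <<'E'
from h import *
plan([.546,-.178,.2]);print(robot.read_state()["wrist_torque"])
E
```

```text
t 16.0 tcp [ 0.5478 -0.1785  0.1706] tool y yaw 0.069 toolz [-1.e-04  1.e-04 -1.e+00] open 0.0138 F [-0.6 -1.1 -5.5] q6 -0.473
shift tool mm [  0.6  -1.8 -29.4] world [-1.8  0.5 29.4]
[-0.31810658  0.21076674  0.0306478 ]
```

Emit:
send_rows(targets=[[-1,[-0.4,-0.3,0],0],[-1,[0,0,2],0],[-1,[0,0,2],0],[-1,[0,0,2],0],[-1,[0,0,2],0],[-1,[0,0,2],0],[-1,[0,0,0],0],[-1,[0,0,0],0]])

```text
t: 16.8
tool_pos: [0.5475, -0.1789, 0.1606]
orientation: [-2.143, -2.297, 0.0]
force: [-0.1, 1.2, -6.9]
opening: 0.0139
```

```bash
python3 - <<'E'
from h import *
plan([.546,-.178,.2]);print(robot.read_state()["wrist_torque"])
E
```

```text
t 16.8 tcp [ 0.5475 -0.1789  0.1606] tool y yaw 0.069 toolz [-1.e-04  1.e-04 -1.e+00] open 0.0139 F [-0.1  1.2 -6.9] q6 -0.474
shift tool mm [  1.   -1.5 -39.4] world [-1.5  0.9 39.4]
[-0.10763702 -0.00486217  0.01712907]
```

Emit:
send_rows(targets=[[-1,[0,0,2],0],[-1,[0,0,3],0],[-1,[0,0,3],0],[-1,[0,0,3],0],[-1,[0,0,3],0],[-1,[0,0,2],0],[-1,[0,0,0],0]])

```text
t: 17.5
tool_pos: [0.5473, -0.1788, 0.1441]
orientation: [-2.143, -2.296, 0.0]
force: [-0.6, 0.2, -5.3]
opening: 0.0137
```

```bash
python3 - <<'E'
from h import *
plan([.546,-.178,.2]);print(robot.read_state()["wrist_torque"])
E
```

```text
t 17.5 tcp [ 0.5473 -0.1788  0.1441] tool y yaw 0.069 toolz [-8.e-04  3.e-04 -1.e+00] open 0.0137 F [-0.6  0.2 -5.3] q6 -0.474
shift tool mm [  0.9  -1.3 -55.9] world [-1.3  0.8 55.9]
[-0.06356923  0.08103325 -0.01701774]
```

Emit:
send_rows(targets=[[-1,[0,0,3],0],[-1,[0,0,3],0],[-1,[0,0,3],0],[-1,[0,0,3],0],[-1,[0,0,3],0],[-1,[0,0,3],0],[-1,[0,0,2],0],[-1,[0,0,0],0],[-1,[0,0,0],0]])

```text
t: 18.4
tool_pos: [0.5475, -0.179, 0.1247]
orientation: [-2.143, -2.297, 0.0]
force: [0.9, -0.2, -6.7]
opening: 0.0136
```

```bash
python3 - <<'E'
from h import *
plan([.546,-.178,.2]);print(robot.read_state()["wrist_torque"])
s=cam("side");t=cam("top")
crop(s,225,315,245,340,6.3,"h4s.png");crop(t,278,320,195,235,14,"h4t.png")
E
```

```text
t 18.4 tcp [ 0.5475 -0.179   0.1247] tool y yaw 0.069 toolz [-0. -0. -1.] open 0.0136 F [ 0.9 -0.2 -6.7] q6 -0.474
shift tool mm [  1.1  -1.5 -75.3] world [-1.5  1.  75.3]
[-0.08151542  0.09450574  0.00036634]
```

View pics/h4s.png

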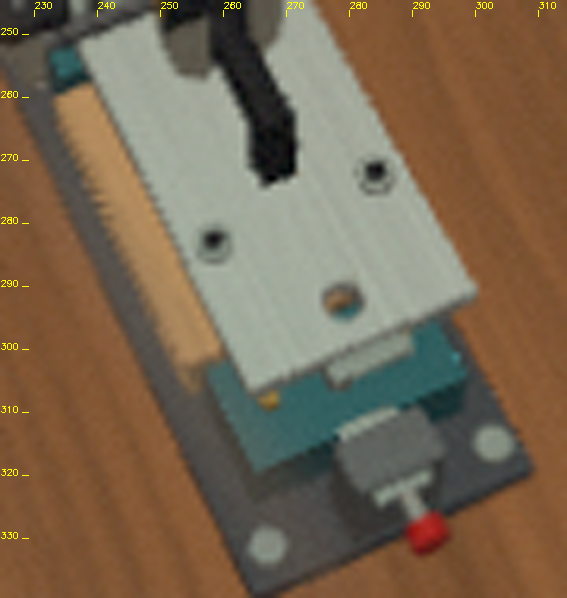

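View pics/h4t.png

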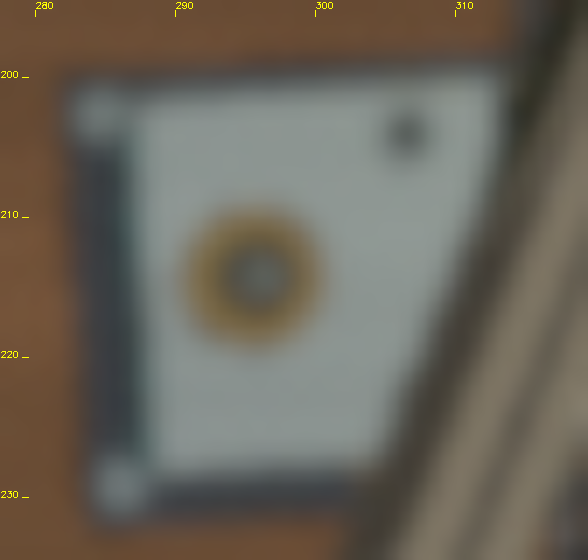

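```bash
python3 - <<'E'
from h import *
s=cam("side")
crop(s,262,297,280,305,20,"h5s.png")
b=unproj(s,(278.8,292.1),.110);p=unproj(s,(278.6,295.6),.090);print("d hole->pin",(p-b)*1e3)
E
```

```text
d hole->pin [  0.37090295   0.64971964 -20.        ]
```

View pics/h5s.png

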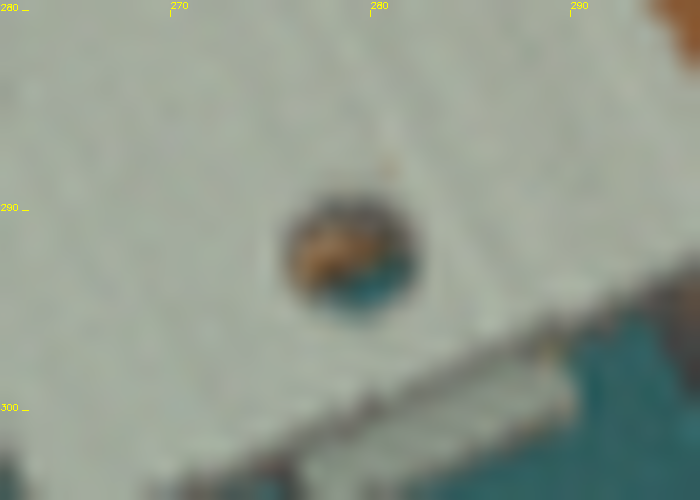

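Emit:
send_rows(targets=[[-1,[0,0,2],0],[-1,[0,0,3],0],[-1,[0,0,3],0],[-1,[0,0,3],0],[-1,[0,0,2],0],[-1,[0,0,2],0],[-1,[0,0,0],0]])

```text
t: 19.25
tool_pos: [0.5473, -0.1789, 0.1092]
orientation: [-2.143, -2.296, 0.0]
force: [0.4, 0.2, -6.6]
opening: 0.0134
```

```bash
python3 - <<'E'
from h import *
plan([.546,-.178,.2]);print(robot.read_state()["wrist_torque"])
s=cam("side")
crop(s,240,315,270,340,8,"h6s.png")
E
```

```text
t 19.25 tcp [ 0.5473 -0.1789  0.1092] tool y yaw 0.069 toolz [-6.e-04  3.e-04 -1.e+00] open 0.0134 F [ 0.4  0.2 -6.6] q6 -0.474
shift tool mm [  1.   -1.3 -90.8] world [-1.3  0.9 90.8]
[-0.10404469  0.07117293  0.00357066]
```

View pics/h6s.png

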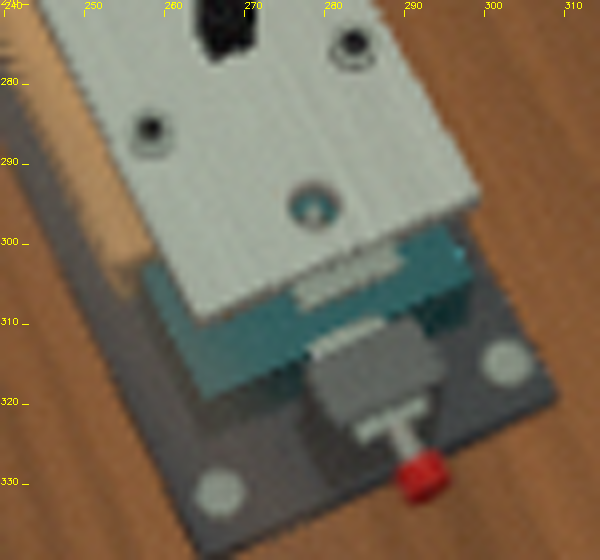

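Emit:
send_rows(targets=[[-1,[0,0,2],0],[-1,[0,0,2],0],[-1,[0,0,2],0],[-1,[0,0,2],0],[-1,[0,0,2],0],[-1,[0,0,0],0]])

```text
t: 19.9
tool_pos: [0.5473, -0.1788, 0.0992]
orientation: [-2.143, -2.296, 0.0]
force: [-0.0, -0.1, -6.6]
opening: 0.0137
```

```bash
python3 - <<'E'
from h import *
plan([.546,-.178,.2]);print(robot.read_state()["wrist_torque"])
E
```

```text
t 19.9 tcp [ 0.5473 -0.1788  0.0992] tool y yaw 0.069 toolz [-7.e-04  3.e-04 -1.e+00] open 0.0137 F [-0.  -0.1 -6.6] q6 -0.474
shift tool mm [   0.9   -1.3 -100.8] world [ -1.3   0.8 100.8]
[-0.0750675   0.04902773 -0.07988335]
```

Emit:
send_rows(targets=[[-1,[0,0,2],0],[-1,[0,0,2],0],[-1,[0,0,2],0],[-1,[0,0,2],0],[-1,[0,0,1],0],[-1,[0,0,0],0],[-1,[0,0,0],0]])

```text
t: 20.6
tool_pos: [0.5476, -0.179, 0.0907]
orientation: [2.143, 2.297, 0.0]
force: [-1.0, 0.7, -7.0]
opening: 0.0135
```

Emit:
send_rows(targets=[[-1,[0,0,1],0],[-1,[0,0,1],0],[-1,[0,0,1],0],[-1,[0,0,1],0],[-1,[0,0,0],0],[-1,[0,0,0],0]])

```text
t: 21.2
tool_pos: [0.5475, -0.1789, 0.0866]
orientation: [-2.143, -2.297, 0.0]
force: [0.5, -0.0, -6.8]
opening: 0.0137
```

```bash
python3 - <<'E'
from h import *
plan([.546,-.178,.2]);print(robot.read_state()["wrist_torque"])
E
```

```text
t 21.2 tcp [ 0.5475 -0.1789  0.0866] tool y yaw 0.069 toolz [-1.e-04 -0.e+00 -1.e+00] open 0.0137 F [ 0.5 -0.  -6.8] q6 -0.474
shift tool mm [   1.    -1.5 -113.4] world [ -1.5   0.9 113.4]
[-0.10390272  0.07304494 -0.00922915]
```

Now 1 mm at a time to feel the tongue land on the latch.

Emit:
send_rows(targets=[[-1,[0,0,1],0],[-1,[0,0,1],0],[-1,[0,0,1],0],[-1,[0,0,0],0]])

```text
t: 21.6
tool_pos: [0.5474, -0.1789, 0.0834]
orientation: [-2.143, -2.296, 0.0]
force: [-0.1, -0.2, -6.5]
opening: 0.0137
```

Emit:
send_rows(targets=[[-1,[0,0,0.7],0],[-1,[0,0,0.7],0],[-1,[0,0,0],0]])

```text
t: 21.9
tool_pos: [0.5475, -0.1789, 0.0821]
orientation: [-2.143, -2.297, 0.0]
force: [-0.8, -0.3, -6.0]
opening: 0.0138
```

```bash
python3 - <<'E'
from h import *
plan([.546,-.178,.2]);print(robot.read_state()["wrist_torque"])
s=cam("side")
crop(s,240,315,270,340,8,"h7s.png")
E
```

```text
t 21.9 tcp [ 0.5475 -0.1789  0.0821] tool y yaw 0.069 toolz [-1.e-04  0.e+00 -1.e+00] open 0.0138 F [-0.8 -0.3 -6. ] q6 -0.474
shift tool mm [   1.    -1.4 -117.9] world [ -1.5   0.9 117.9]
[-0.01127872  0.07833201 -0.04326786]
```

View pics/h7s.png

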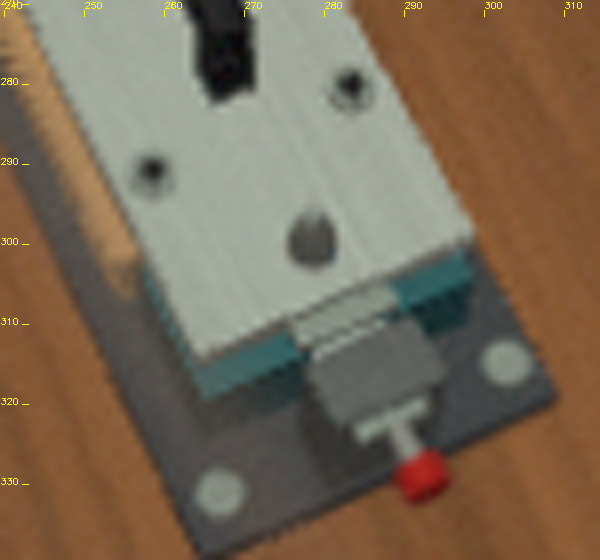

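Emit:
send_rows(targets=[[-1,[0,0,0.6],0],[-1,[0,0,0.6],0],[-1,[0,0,0],0]])

```text
t: 22.25
tool_pos: [0.5475, -0.1789, 0.0809]
orientation: [-2.143, -2.297, 0.0]
force: [-0.6, 0.5, -7.0]
opening: 0.0138
```

```bash
python3 - <<'E'
from h import *
plan([.546,-.178,.2]);print(robot.read_state()["wrist_torque"])
E
```

```text
t 22.25 tcp [ 0.5475 -0.1789  0.0809] tool y yaw 0.069 toolz [-1.e-04  1.e-04 -1.e+00] open 0.0138 F [-0.6  0.5 -7. ] q6 -0.474
shift tool mm [   1.    -1.4 -119.1] world [ -1.5   0.9 119.1]
[-0.07725041  0.04083071 -0.0085337 ]
```

Emit:
send_rows(targets=[[-1,[0,0,0.6],0],[-1,[0,0,0.6],0],[-1,[0,0,0],0]])

```text
t: 22.55
tool_pos: [0.5476, -0.1788, 0.0799]
orientation: [2.143, 2.297, 0.0]
force: [1.0, 1.1, -5.0]
opening: 0.0133
```

```bash
python3 - <<'E'
from h import *
plan([.546,-.178,.2]);print(robot.read_state()["wrist_torque"])
E
```

```text
t 22.55 tcp [ 0.5476 -0.1788  0.0799] tool y yaw 0.0691 toolz [ 2.e-04  2.e-04 -1.e+00] open 0.0133 F [ 1.   1.1 -5. ] q6 -0.474
shift tool mm [   0.9   -1.6 -120.1] world [ -1.6   0.8 120.1]
[-9.19555608e-03  4.30262808e-02 -6.76231217e-05]
```

Emit:
send_rows(targets=[[-1,[0,0,0.5],0],[-1,[0,0,0],0],[-1,[0,0,0],0]])

```text
t: 22.85
tool_pos: [0.5477, -0.1788, 0.0795]
orientation: [2.143, 2.297, 0.0]
force: [-1.0, 2.9, -4.2]
opening: 0.0135
```

```bash
python3 - <<'E'
from h import *
plan([.546,-.178,.2]);print(robot.read_state()["wrist_torque"])
s=cam("side")
crop(s,240,315,270,340,8,"h8s.png")
E
```

```text
t 22.85 tcp [ 0.5477 -0.1788  0.0795] tool y yaw 0.0691 toolz [ 2.e-04  2.e-04 -1.e+00] open 0.0135 F [-1.   2.9 -4.2] q6 -0.474
shift tool mm [   0.9   -1.6 -120.5] world [ -1.7   0.8 120.5]
[ 0.20070087  0.11229079 -0.02189099]
```

View pics/h8s.png

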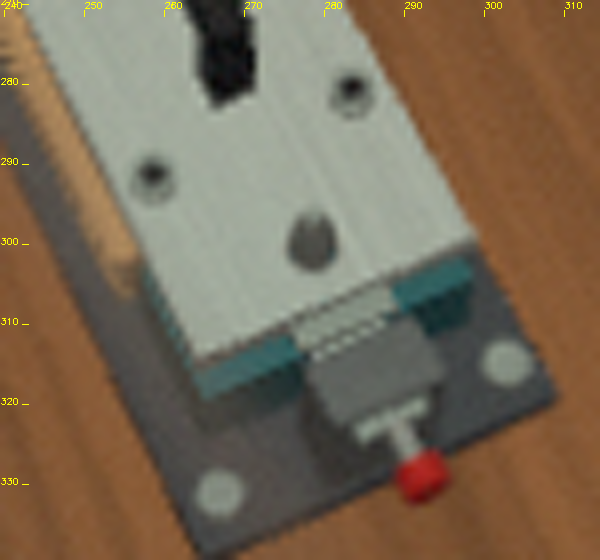

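Emit:
send_rows(targets=[[-1,[0,0,0],0],[-1,[0,0,0.5],0],[-1,[0,0,0.5],0],[-1,[0,0,0],0]], newtons=12)

```text
t: 23.3
tool_pos: [0.5474, -0.1789, 0.0781]
orientation: [-2.143, -2.297, 0.0]
force: [0.7, 1.1, -6.1]
opening: 0.0142
```

```bash
python3 - <<'E'
from h import *
plan([.546,-.178,.2]);print(robot.read_state()["wrist_torque"])
E
```

```text
t 23.3 tcp [ 0.5474 -0.1789  0.0781] tool y yaw 0.069 toolz [-3.e-04  1.e-04 -1.e+00] open 0.0142 F [ 0.7  1.1 -6.1] q6 -0.474
shift tool mm [   1.    -1.4 -121.9] world [ -1.4   0.9 121.9]
[0.18295219 0.03921963 0.03962154]
```

Emit:
send_rows(targets=[[-1,[0,0,0.5],0],[-1,[0,0,0.5],0],[-1,[0,0,0.5],0],[-1,[0,0,0.5],0],[-1,[0,0,0],0]])

```text
t: 23.8
tool_pos: [0.5474, -0.1788, 0.0762]
orientation: [-2.143, -2.297, -0.0]
force: [-0.2, 3.7, -5.6]
opening: 0.0141
```

```bash
python3 - <<'E'
from h import *
plan([.546,-.178,.2]);print(robot.read_state()["wrist_torque"])
E
```

```text
t 23.8 tcp [ 0.5474 -0.1788  0.0762] tool y yaw 0.069 toolz [-3.e-04  3.e-04 -1.e+00] open 0.0141 F [-0.2  3.7 -5.6] q6 -0.474
shift tool mm [   0.9   -1.4 -123.8] world [ -1.4   0.8 123.8]
[ 0.34561774  0.12470376 -0.005046  ]
```

Emit:
send_rows(targets=[[-1,[0.3,0,0.5],0],[-1,[0,0,0.5],0],[-1,[0,0,0.5],0],[-1,[0,0,0.5],0],[-1,[0,0,0],0]])

```text
t: 24.3
tool_pos: [0.5479, -0.1787, 0.075]
orientation: [2.143, 2.296, 0.001]
force: [-1.9, 3.6, 2.7]
opening: 0.0141
```

```bash
python3 - <<'E'
from h import *
plan([.546,-.178,.2]);print(robot.read_state()["wrist_torque"])
s=cam("side");t=cam("top")
crop(s,225,315,240,340,6,"h9s.png");crop(t,278,320,195,235,14,"h9t.png")
E
```

```text
t 24.3 tcp [ 0.5479 -0.1787  0.075 ] tool y yaw 0.069 toolz [ 8.e-04 -2.e-04 -1.e+00] open 0.0141 F [-1.9  3.6  2.7] q6 -0.473
shift tool mm [   0.8   -1.8 -125. ] world [ -1.9   0.7 125. ]
[0.64447569 0.49237416 0.05837244]
```

View pics/h9s.png

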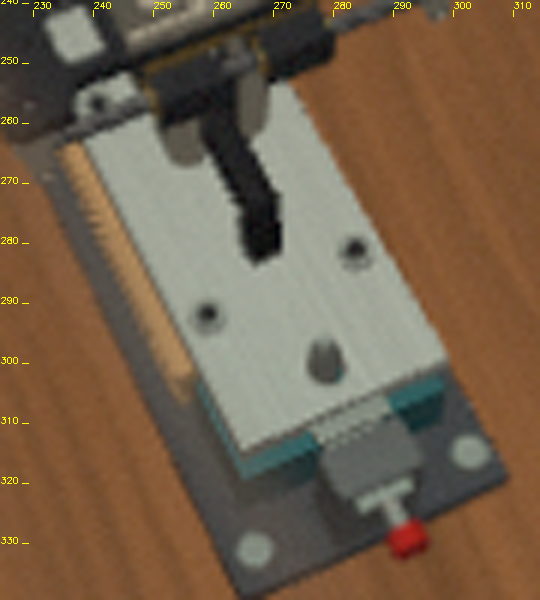

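View pics/h9t.png

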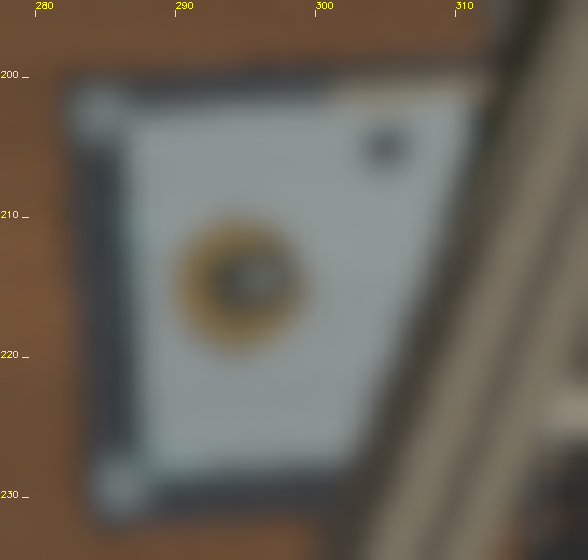

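Emit:
send_rows(targets=[[-1,[0,-0.3,0],0],[-1,[0,0,0],0],[-1,[0,0,0],0],[-1,[0,0,0],0]], newtons=4)

```text
t: 24.8
tool_pos: [0.5477, -0.1789, 0.0747]
orientation: [2.143, 2.296, 0.001]
force: [0.9, 2.8, 2.1]
opening: 0.0137
```

```bash
python3 - <<'E'
from h import *
plan([.546,-.178,.2]);print(robot.read_state()["wrist_torque"])
E
```

```text
t 24.8 tcp [ 0.5477 -0.1789  0.0747] tool y yaw 0.0691 toolz [ 1.1e-03 -5.0e-04 -1.0e+00] open 0.0137 F [0.9 2.8 2.1] q6 -0.474
shift tool mm [   0.9   -1.5 -125.3] world [ -1.7   0.9 125.3]
[ 0.33060879 -0.05705135  0.00248007]
```

Emit:
send_rows(targets=[[-1,[0,0,0.5],0],[-1,[0,0,0.5],0],[-1,[0,0,0],0],[-1,[0,0,0],0]])

```text
t: 25.2
tool_pos: [0.5474, -0.1791, 0.0735]
orientation: [2.143, 2.296, -0.0]
force: [1.2, -0.4, 2.4]
opening: 0.0141
```

```bash
python3 - <<'E'
from h import *
plan([.546,-.178,.2]);print(robot.read_state()["wrist_torque"])
s=cam("side");t=cam("top")
crop(s,215,315,225,345,5,"ias.png");crop(t,278,320,195,235,14,"iat.png")
E
```

```text
t 25.2 tcp [ 0.5474 -0.1791  0.0735] tool y yaw 0.0689 toolz [ 5.e-04 -7.e-04 -1.e+00] open 0.0141 F [ 1.2 -0.4  2.4] q6 -0.474
shift tool mm [   1.1   -1.3 -126.5] world [ -1.4   1.1 126.5]
[-0.18348179 -0.11111769  0.0083452 ]
```

View pics/ias.png

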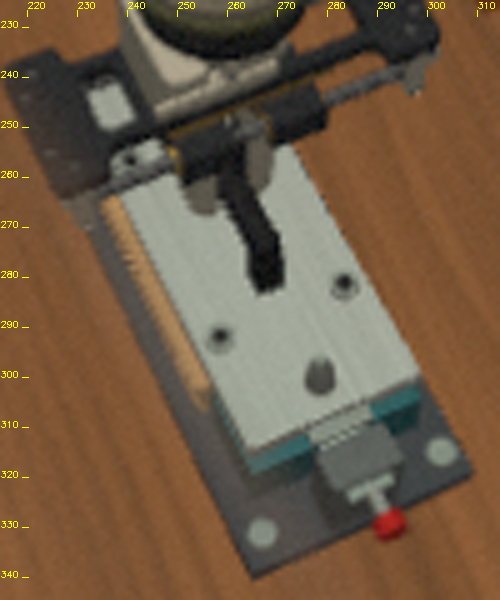

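View pics/iat.png

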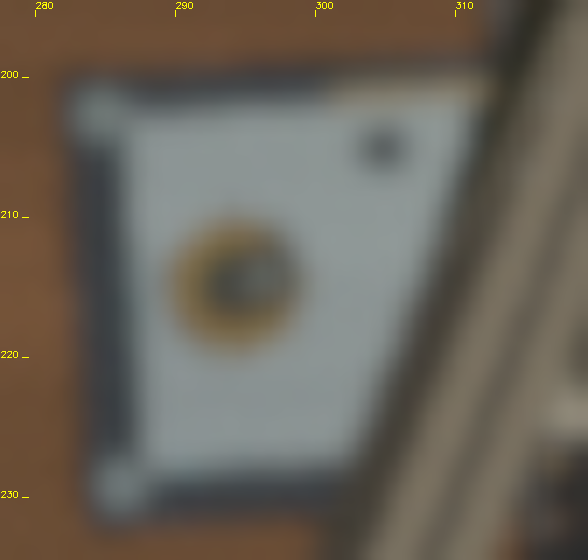

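Emit:
send_rows(targets=[[-0.6,[0,0,0],0],[-0.4,[0,0,0],0],[-0.2,[0,0,0],0],[0,[0,0,0],0],[0,[0,0,0],0],[0,[0,0,0],0]])

```text
t: 25.9
tool_pos: [0.5472, -0.1786, 0.0733]
orientation: [-2.143, -2.297, 0.0]
force: [-0.2, -0.2, 0.5]
opening: 0.0461
```

Emit:
send_rows(targets=[[0,[0,0,-4],0],[0,[0,0,-8],0],[0,[0,0,-12],0],[0,[0,0,-15],0],[0,[0,0,-15],0],[0,[0,0,-12],0],[0,[0,0,-6],0],[0,[0,0,0],0]])

```text
t: 26.7
tool_pos: [0.5481, -0.179, 0.147]
orientation: [2.142, 2.295, 0.001]
force: [0.3, -0.2, -0.0]
opening: 0.0462
```

```bash
python3 - <<'E'
from h import *
# press spot: jig frame y -66 (plate), plate top ~ .067
for x0,y0,a in ((.5472,-.1892,.0692),):
    P=world((x0,y0,a),(0,-64,0))[0]; print(P); plan([P[0],P[1],.1],a)
s=cam("side");t=cam("top")
crop(s,215,315,205,345,4.2,"ibs.png");crop(t,278,370,195,235,8,"ibt.png")
E
```

```text
[ 0.55162527 -0.25304682  0.        ]
t 26.7 tcp [ 0.5481 -0.179   0.147 ] tool y yaw 0.069 toolz [ 0.0023 -0.001  -1.    ] open 0.0462 F [ 0.3 -0.2 -0. ] q6 -0.474
shift tool mm [-74.1  -1.7  47.1] world [  3.6 -74.  -47. ]
turn about tool z -0.0002 (other 3.141 )
```

View pics/ibs.png

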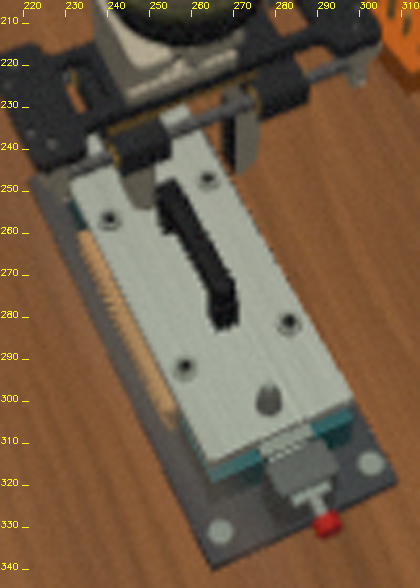

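View pics/ibt.png

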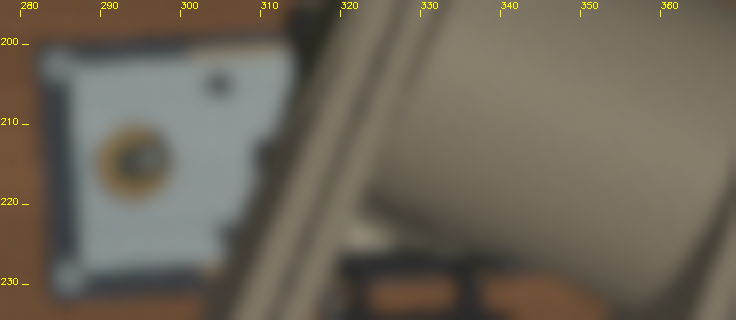

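Emit:
send_rows(targets=[[-1,[-6,0,0],0],[-1,[-12,0,0],0],[-1,[-14,0,0],0],[-1,[-14,0,0],0],[-1,[-14,0,0],0],[-1,[-11,0,0],0],[-1,[-6,0,0],0],[-1,[0,0,0],0],[-1,[0,0,0],0],[-1,[0,0,0],0]], newtons=10)

```text
t: 27.8
tool_pos: [0.5526, -0.255, 0.1453]
orientation: [-2.143, -2.297, -0.0]
force: [0.1, 0.7, -0.6]
opening: 0.0005
```

```bash
python3 - <<'E'
from h import *
plan([.5516,-.257,.075],.0692)
s=cam("side")
crop(s,215,315,205,345,4.2,"ics.png")
E
```

```text
t 27.8 tcp [ 0.5526 -0.255   0.1453] tool y yaw 0.0695 toolz [-1.e-04  2.e-04 -1.e+00] open 0.0005 F [ 0.1  0.7 -0.6] q6 -0.586
shift tool mm [-2.  -1.1 70.3] world [ -1.   -2.  -70.3]
turn about tool z 0.0003 (other -3.141 )
```

View pics/ics.png

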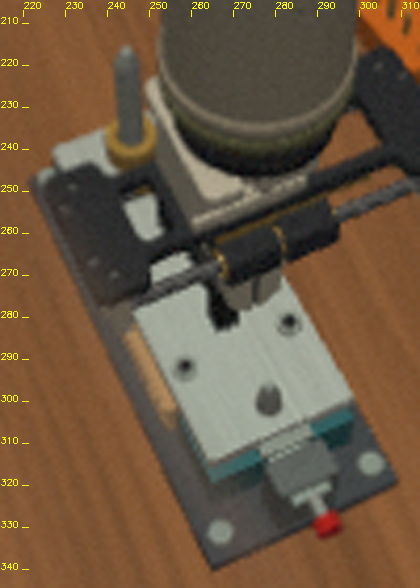

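Emit:
send_rows(targets=[[-1,[0,-0.5,5],0],[-1,[0,0,9],0],[-1,[0,0,11],0],[-1,[0,0,11],0],[-1,[0,0,11],0],[-1,[0,0,9],0],[-1,[0,0,6],0],[-1,[0,0,4],0],[-1,[0,0,2],0],[-1,[0,0,0],0],[-1,[0,0,0],0]])

```text
t: 28.95
tool_pos: [0.5524, -0.2557, 0.0778]
orientation: [2.143, 2.296, 0.0]
force: [0.1, 0.5, -0.2]
opening: 0.0003
```

Emit:
send_rows(targets=[[-1,[0,0,2],0],[-1,[0,0,2],0],[-1,[0,0,1],0],[-1,[0,0,1],0],[-1,[0,0,1],0],[-1,[0,0,0],0]])

```text
t: 29.55
tool_pos: [0.5519, -0.2555, 0.0701]
orientation: [-2.143, -2.297, 0.0]
force: [0.6, -0.0, 0.3]
opening: 0.0003
```

Emit:
send_rows(targets=[[-1,[0,0,1],0],[-1,[0,0,1],0],[-1,[0,0,1],0],[-1,[0,0,0],0]])

```text
t: 29.95
tool_pos: [0.5519, -0.2554, 0.0671]
orientation: [-2.143, -2.296, 0.0]
force: [0.8, -0.0, 1.4]
opening: 0.0005
```

Emit:
send_rows(targets=[[-1,[0,0,0.7],0],[-1,[0,0,0.7],0],[-1,[0,0,0.7],0],[-1,[0,0,0],0]])

```text
t: 30.35
tool_pos: [0.552, -0.2555, 0.0651]
orientation: [-2.143, -2.297, 0.0]
force: [0.1, -0.0, 0.2]
opening: 0.0005
```

Emit:
send_rows(targets=[[-1,[0,0,0.7],0],[-1,[0,0,0.7],0],[-1,[0,0,0.7],0],[-1,[0,0,0],0]])

```text
t: 30.75
tool_pos: [0.5521, -0.2555, 0.0632]
orientation: [2.143, 2.297, 0.0]
force: [0.1, 0.6, 0.1]
opening: 0.0001
```

Emit:
send_rows(targets=[[-1,[0,0,0.7],0],[-1,[0,0,0.7],0],[-1,[0,0,0],0]])

```text
t: 31.05
tool_pos: [0.5522, -0.2555, 0.0618]
orientation: [2.143, 2.297, 0.0]
force: [-0.0, -0.0, 1.2]
opening: 0.0004
```

Emit:
send_rows(targets=[[-1,[0,0,0.5],0],[-1,[0,0,0.5],0],[-1,[0,0,0.5],0],[-1,[0,0,0],0]])

```text
t: 31.45
tool_pos: [0.5521, -0.2555, 0.0602]
orientation: [2.143, 2.297, 0.0]
force: [-0.4, 0.6, 2.1]
opening: 0.0007
```

Emit:
send_rows(targets=[[-1,[0,0,0.5],0],[-1,[0,0,0.5],0],[-1,[0,0,0.5],0],[-1,[0,0,0],0]])

```text
t: 31.85
tool_pos: [0.5522, -0.2556, 0.0594]
orientation: [2.143, 2.297, 0.0]
force: [-1.1, 2.8, 8.2]
opening: 0.0005
```

Emit:
send_rows(targets=[[-1,[0,0,0.5],0],[-1,[0,0,0.5],0],[-1,[0,0,0],0]])

```text
t: 32.15
tool_pos: [0.5522, -0.2556, 0.0586]
orientation: [2.143, 2.296, 0.0]
force: [-2.9, 2.4, 9.2]
opening: 0.0005
```

Emit:
send_rows(targets=[[-1,[0,0,0.5],0],[-1,[0,0,0.5],0],[-1,[0,0,0],0]])

```text
t: 32.45
tool_pos: [0.5522, -0.2557, 0.0578]
orientation: [2.143, 2.296, -0.0]
force: [-3.2, 3.9, 10.1]
opening: 0.0005
```

```bash
python3 - <<'E'
from h import *
plan([.5516,-.257,.075],.0692)
s=cam("side")
crop(s,215,315,205,345,4.2,"ids.png")
E
```

```text
t 32.45 tcp [ 0.5522 -0.2557  0.0578] tool y yaw 0.0691 toolz [ 4.e-04 -4.e-04 -1.e+00] open 0.0005 F [-3.2  3.9 10.1] q6 -0.587
shift tool mm [ -1.3  -0.7 -17.2] world [-0.6 -1.3 17.2]
turn about tool z -0.0001 (other 3.141 )
```

View pics/ids.png

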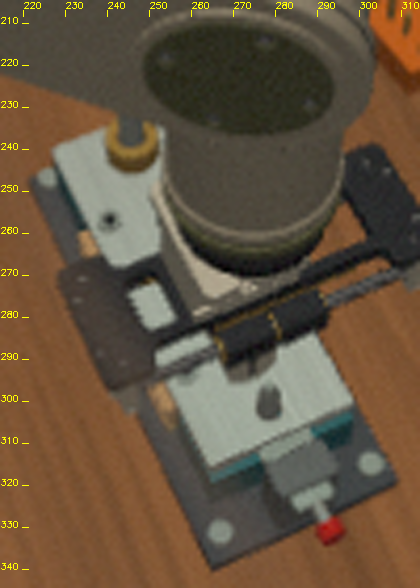

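Emit:
send_rows(targets=[[-1,[0,0,0.5],0],[-1,[0,0,0.5],0],[-1,[0,0,0],0]])

```text
t: 32.8
tool_pos: [0.5524, -0.2558, 0.0571]
orientation: [2.143, 2.296, 0.0]
force: [-4.3, 3.2, 12.3]
opening: 0.0006
```

Emit:
send_rows(targets=[[-1,[0,0,0.5],0],[-1,[0,0,0.5],0],[-1,[0,0,0],0]])

```text
t: 33.1
tool_pos: [0.5524, -0.2559, 0.0563]
orientation: [2.143, 2.296, 0.0]
force: [-4.2, 3.4, 14.4]
opening: 0.0007
```

Emit:
send_rows(targets=[[-1,[0,-0.2,0.5],0],[-1,[0,-0.2,0.5],0],[-1,[0,0,0],0]])

```text
t: 33.4
tool_pos: [0.5525, -0.256, 0.0557]
orientation: [2.142, 2.295, 0.001]
force: [-4.1, 2.9, 15.8]
opening: 0.0003
```

Emit:
send_rows(targets=[[-1,[0,0,0.5],0],[-1,[0,0,0.5],0],[-1,[0,0,0],0]])

```text
t: 33.7
tool_pos: [0.5525, -0.2561, 0.0553]
orientation: [2.142, 2.295, 0.001]
force: [-5.1, 4.2, 18.8]
opening: 0.0004
```

```bash
python3 - <<'E'
from h import *
plan([.5516,-.257,.075],.0692)
s=cam("side")
crop(s,255,315,280,345,9,"ies.png")
E
```

```text
t 33.7 tcp [ 0.5525 -0.2561  0.0553] tool y yaw 0.0691 toolz [ 0.0018 -0.0012 -1.    ] open 0.0004 F [-5.1  4.2 18.8] q6 -0.587
shift tool mm [ -0.9  -0.9 -19.7] world [-0.9 -0.9 19.7]
turn about tool z -0.0001 (other 3.142 )
```

View pics/ies.png

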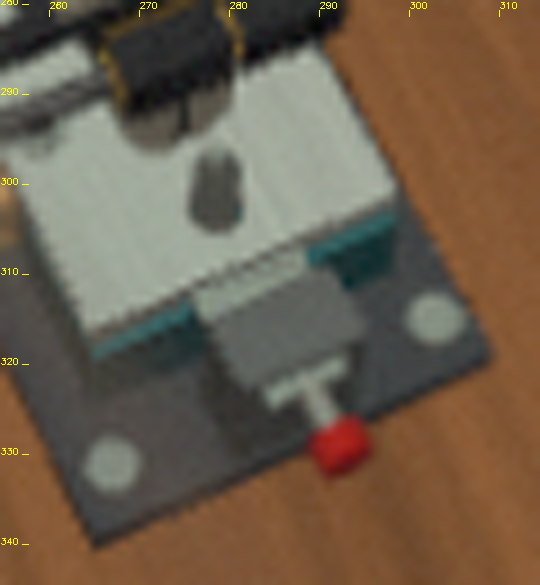

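Emit:
send_rows(targets=[[-1,[0,0,-0.5],0],[-1,[0,0,-0.5],0],[-1,[0,0,-1],0],[-1,[0,0,-1],0],[-1,[0,0,-2],0],[-1,[0,0,-4],0],[-1,[0,0,-6],0],[-1,[0,0,-8],0],[-1,[0,0,-8],0],[-1,[0,0,-8],0],[-1,[0,0,-8],0],[-1,[0,0,-8],0]])

```text
t: 34.95
tool_pos: [0.5518, -0.2556, 0.1087]
orientation: [2.143, 2.296, 0.0]
force: [0.5, 0.2, 0.3]
opening: 0.0005
```

Emit:
send_rows(targets=[[-1,[0,0,-14],0],[-1,[0,0,-18],0],[-1,[0,0,-20],0],[-1,[0,0,-20],0],[-1,[0,0,-20],0],[-1,[0,0,-20],0],[-1,[0,0,-20],0],[-1,[0,0,-15],0],[-1,[0,0,-8],0],[-1,[0,0,0],0]])

```text
t: 35.95
tool_pos: [0.5522, -0.2559, 0.2643]
orientation: [2.142, 2.295, 0.001]
force: [0.7, -0.3, -0.2]
opening: 0.0007
```

```bash
python3 - <<'E'
from h import *
plan([.5516,-.257,.075],.0692)
s=cam("side")
crop(s,255,315,280,345,9,"ifs.png");crop(s,215,315,205,345,4.2,"ifs2.png")
# predicted plate points at home
J=(.5462,-.1902,.0672)
P=[(-45,-112,55),(45,-112,55),(0,-95,55),(-45,-112,45),(45,-112,45),(0,95,75),(0,-120,45)]
print(np.round(proj(s,world(J,P)),1).tolist())
P=[(-45,-112,57),(45,-112,57),(0,-95,57)]
print(np.round(proj(s,world(J,P)),1).tolist())
E
```

```text
t 35.95 tcp [ 0.5522 -0.2559  0.2643] tool y yaw 0.069 toolz [ 0.002  -0.0011 -1.    ] open 0.0007 F [ 0.7 -0.3 -0.2] q6 -0.587
shift tool mm [ -0.9  -1.  189.3] world [  -0.6   -1.1 -189.3]
turn about tool z -0.0002 (other 3.141 )
[[264.0, 316.6], [298.3, 301.2], [278.2, 302.7], [264.0, 318.2], [298.1, 303.0], [245.8, 237.1], [282.8, 313.5]]
[[264.0, 316.2], [298.4, 300.9], [278.2, 302.4]]
```

View pics/ifs.png

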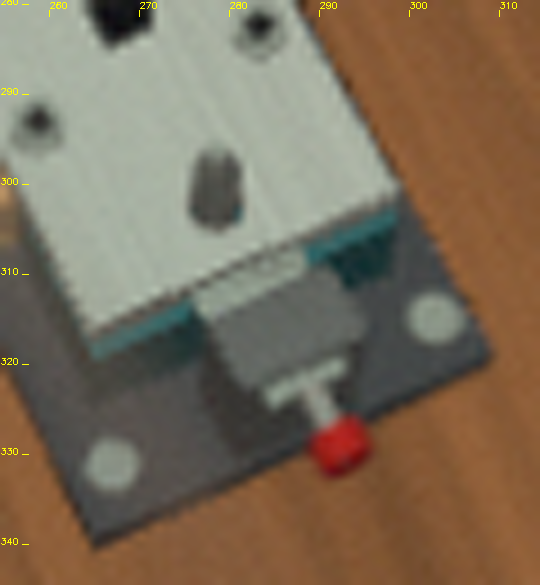

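View pics/ifs2.png

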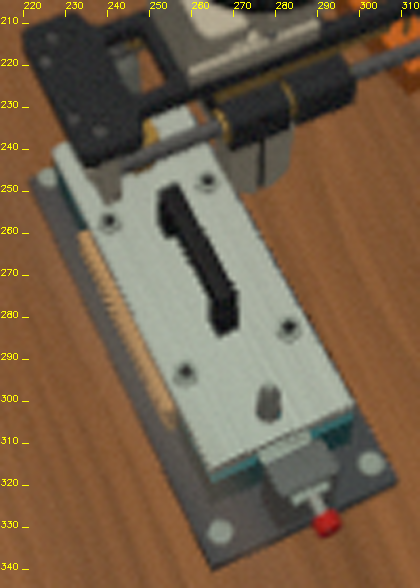

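```bash
python3 - <<'E'
import cv2,numpy as np
a=cv2.imread("pics/ies.png",0).astype(np.float32);b=cv2.imread("pics/ifs.png",0).astype(np.float32)
for n,(x0,x1,y0,y1) in {"left edge":(60,200,270,370),"right edge":(310,420,160,240),"knob":(300,380,410,490),"base":(60,150,430,500)}.items():
    print(n,np.round(np.array(cv2.phaseCorrelate(a[y0:y1,x0:x1],b[y0:y1,x0:x1],cv2.createHanningWindow((x1-x0,y1-y0),cv2.CV_32F))[0])/9,2))
E
```

```text
left edge [-0.    0.02]
right edge [-0.02  0.02]
knob [0.01 0.01]
base [ 0.01 -0.02]
```

Emit:
send_rows(targets=[[-1,[10,-10,0],0],[-1,[20,-15,0],0],[-1,[25,-15,0],0],[-1,[25,-15,0],0],[-1,[25,-15,0],0],[-1,[25,-15,0],0],[-1,[25,-15,0],0],[-1,[25,-15,0],0],[-1,[25,-10,0],0],[-1,[25,0,0],0],[-1,[25,0,0],0],[-1,[25,0,0],0]])

```text
t: 37.2
tool_pos: [0.4068, 0.0161, 0.2614]
orientation: [-2.143, -2.295, 0.002]
force: [1.0, 0.2, 0.8]
opening: 0.0004
```

Emit:
send_rows(targets=[[-1,[25,0,0],0],[-1,[25,0,0],0],[-1,[25,0,0],0],[-1,[25,0,0],0],[-1,[20,0,0],0],[-1,[10,0,0],0],[-1,[0,0,0],0]])

```text
t: 37.9
tool_pos: [0.3981, 0.1455, 0.2618]
orientation: [-2.141, -2.298, 0.002]
force: [0.3, 0.1, 0.4]
opening: 0.0006
```

```bash
python3 - <<'E'
from h import *
plan([.5516,-.257,.075],.0692)
s=cam("side");t=cam("top")
crop(s,215,315,205,345,4.2,"igs.png");crop(t,275,375,190,240,8,"igt.png")
cv2.imwrite("pics/igfull.png",t["color"][:,:,::-1])
for d,J in((s,(.5462,-.1902,.0672)),(t,(.5495,-.1874,.07))):
    print(np.round(proj(d,world(J,[(-45,120,55),(45,120,55),(0,95,75),(-45,-112,55),(45,-112,55),(0,42,97),(0,-42,97)])),1).tolist())
E
```

```text
t 37.9 tcp [0.3981 0.1455 0.2618] tool y yaw 0.0709 toolz [-1.8e-03 -4.0e-04 -1.0e+00] open 0.0006 F [0.3 0.1 0.4] q6 0.158
shift tool mm [-412.3  125.   186.6] world [ 153.5 -402.5 -186.8]
turn about tool z 0.0017 (other -3.14 )
[[226.8, 240.1], [257.7, 228.1], [245.8, 237.1], [264.0, 316.6], [298.3, 301.2], [254.0, 248.5], [268.7, 276.2]]
[[287.8, 228.3], [286.2, 203.0], [294.4, 215.0], [353.3, 224.6], [351.3, 199.2], [310.3, 214.0], [334.8, 212.6]]
```

View pics/igs.png

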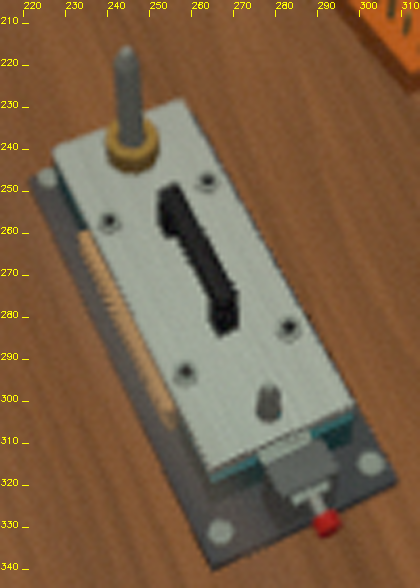

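View pics/igt.png

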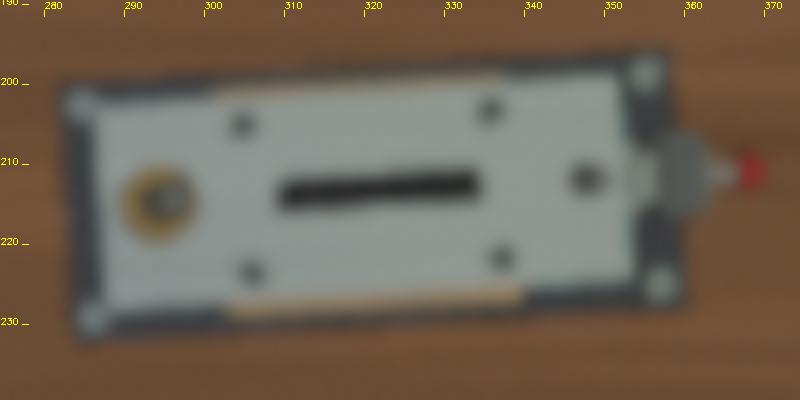

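```bash
python3 -c "
from plant import ticket
print(ticket.close_job())"
```

```text
the job is handed in; nothing more can be done
None
```

The guide plate is fitted on the jig with the latch closed over its tongue, and I handed the job in at about 38 s of the 72 s allowed.

- **Lift and carry:** I gripped the plate by its handle, 10 mm towards the bush from centre, and carried it level over the jig.
- **Lowering:** I corrected its position from both cameras before the bush reached the post. As it went down I eased it sideways by under 1 mm until the side force faded. The tongue landed on the latch at about the expected height.
- **Settling:** I then eased the grip and let the bush end down onto its block. The plate was slightly tilted at that stage.
- **Pressing:** I let go, closed the fingers and pressed at about plate y -66 mm, up to about 19 N. The bolt went back and then snapped out again.

**Last checks**
- The fingertips stopped at 55.3 mm above the bench. A seated plate's top is 55 mm.
- The latch knob is back at its original place in both pictures.
- The plate edges moved no more than 0.02 px when I took the hand away, so the plate did not spring up.
- The bush sits where the fitted jig pose predicts, within about 0.3 px.
- The arm is well clear and the wrist force reads about zero. I did not touch any of the other items.

**Disagreements:** one plate corner, at the +x side of the latch end, appeared about 1 px off its predicted seated position. The pictures alone can only judge height to a few millimetres, so "home" rests mainly on the finger height and the closed latch. I had one earlier tilt estimate of 3.6 degrees from the cameras. A second check showed about 0.6 degrees, and I relied on that one.

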